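# Load the sloping tool tray to its cut-outs and shut the keeper rod

## Robot

A 6-joint arm with a two-finger parallel gripper is mounted at the origin on a cart in front of the work surface, level with it; the furniture and walls round the work are solid. World frame = base frame: x ahead of the robot, y to its left, z up, the work surface at z = 0. Lengths are in m, angles in rad, forces in N, time in s.
With the tool pointing down it reaches from about 0.375 to 0.9 m from the base axis. Payload 3.1 kg.
Tool frame: the origin (TCP) lies on the front face of the gripper's body, between the roots of the fingers; the fingertips stand 73 mm ahead of it and the grasp point (between the pads) lies 54 mm ahead of it (manip.tips_ahead is the distance from the TCP to the fingertips, in m); z points along the fingers, y is the line along which they close (so a half turn about z gives the same grasp; the last joint's range is limited). The gripper opens to 85 mm and grips with 20 to 120 N. Pads are 22 mm wide; open, the fingers measure 114 mm over their backs; the gripper's body (76 mm by 85 mm) begins 54 mm behind the grasp point. The pads swing forward as they close: fully open they stand 13 mm farther back than shut.
Start: joints at [0.991, 0.527, 1.433, -0, 1.181, -0.178], TCP at [0.244, 0.575, 0.304] pointing down, gripper open.
Joint ranges: [-3.08, 3.08], [-0.75, 2.2], [0.22, 2.44], [-1.43, 4.57], [0, 2.65], [-2.85, 2.85]. Speed limits (rad/s): [2.79, 2.79, 3.14, 3.14, 3.14, 3.14].

## Interface

Orientations are given as a unit quaternion [x, y, z, w].
In Python, from station import sense, eyes, workorder, manip gives the robot as it stands.
- The arm moves only by the shell command python3 -m inch 'ROWS' [OPENING] [FORCE]. ROWS is JSON, a list of rows, each an object of numbers: "dx", "dy", "dz": the shift along the tool's x, y, z in cm; "wx", "wy", "wz": the turn, a rotation vector about the tool's x, y, z in degrees. In form: [{"dx": .., "dy": .., "dz": .., "wx": .., "wy": .., "wz": ..}, ...]. A call has 1 to 10 rows; each row shifts and turns the commanded pose from where the row before left it, along the tool's axes as they then stand; what a row does not reach is not made up. A row lasts 1/8 s, in which the tool goes at most 62.5 mm and 10.7 degrees, less where a joint would pass 70% of its speed; a pose out of reach is approached as far as the arm can. A call with a gripper value outside its range is refused whole. OPENING is the opening, from 0 (shut) to 1 (fully open), set as the call begins (- or left out, the last holds). The fingers move at their own pace and stop on an object; FORCE is the grip in N (left out, the last holds). Time passes only in rows, so rows that do not move let the fingers close. It gives the time, the measured TCP pose, the force, the opening and the grip force at its end, in the units of the state.
- sense(): the state, without advancing time (a new reading comes with each control period).
- eyes.snapshot(name): name is "scene" or "side" or "wrist"; returns the picture (420x560x3 uint8, red, green, blue); there is no depth.
- eyes.camera_params(name): a dict with "fx", "fy", "cx", "cy" (pixels), "rvec" (rotation vector, rad) and "tvec" (3), from world to camera coordinates, as OpenCV has them. Camera axes: x right, y down, z forward; pixel columns grow to the right and rows downward; lengths in m; the calibration is good to about 2 mm. A picture is of the moment at which its call begins: read the wrist's pose just before it. camera_params takes no time and is no camera call; for the wrist camera it gives the pose at the moment of the call.
- workorder.sign_off(): hands the job in; it is judged then, once.
The state is a dict: "t": time; "q": joint angles; "qd": joint speeds; "tau": joint torques, N m; "tcp_pos": TCP position; "tool_rot": TCP orientation; "force": force on the tool from outside, world axes, zero at the start; "ft_torque": the same for the moment, N m; "finger_gap": opening from 0.0 (shut) to 1.0 (fully open); "gripper_force": force on a finger pad.
Only numpy, scipy, OpenCV 4.12 (cv2) and the standard library are available. Lean on these libraries where they do the work, as an engineer would, in place of code of your own. Each camera call takes 0.05 s, during which the arm holds its last target. There are 200 camera calls.

## Task

Make up the carry-out tool tray: lay the chisel, the shorter of the two screwdrivers and the pliers each fully down in the cut-out of its own shape, handles towards the lower end of the slope. When all three are in, swing the keeper rod over from behind so that it lies fully down across the handles. Leave everything else on the bench where it is.

Things in the scene. Friction and masses are not known exactly. Their poses are not given: they have to be found in the camera images.
- tray: Fixed plywood tool tray, 314 mm wide (y), 271 mm long up its slope. The face slopes up 24 degrees away from the robot. Origin on the bench under the middle of the face, which is 140 mm high there; x level, in the up-slope direction, z up. Three grey foam inserts, 95 mm wide, lie side by side across it in any order, each with one black-floored cut-out 4 to 5 mm clear round its tool. Rails stand 4 mm above the face.
- chisel_seat (a point): Where chisel_grip comes to lie when the chisel is in its cut-out; axes as the seated chisel's own (x across the tray, y down the slope, z out of the face along its normal). The cut-out is 8 mm deep; this point is 5 mm above the insert's top face.
- screwdriver_seat (a point): The same for the short screwdriver and screwdriver_grip. Handle cut-out 11 mm deep; this point is 4.5 mm above the insert's top face. The blade lies above its own shallow slot.
- pliers_seat (a point): The same for the pliers and pliers_grip. Cut-out 6 mm deep, with a 16 mm wide rib between the two handles; this point is 3 mm above the insert's top face.
- chisel_grip (a point): Loose wood chisel, 221 mm long, 0.13 kg, lying flat. Point on the axis of its handle, 13 mm above its underside, 75 mm from the handle's end; handle about 30 mm wide and 26 mm high here and 110 mm long. Axes: y towards the handle's end, z up when it lies flat. Blade 24 mm wide, 110 mm long.
- chisel_tip (a point): Cutting edge of the chisel, 145 mm from chisel_grip towards -y, 2 mm above the underside.
- screwdriver_grip (a point): The shorter of two loose screwdrivers, 189 mm long (the other is 214 mm), 0.09 kg. Point on the axis of the fluted handle, 15.5 mm above its underside, 64 mm from the handle's end; handle 31 mm across and 104 mm long. Axes: y towards the handle's end, z up as it lies at the start.
- screwdriver_tip (a point): Tip of the short screwdriver, 124.5 mm from screwdriver_grip towards -y, on the axis.
- pliers_grip (a point): Loose closed combination pliers, 175 mm long, 70 mm wide over the handles, 18 mm thick, 0.21 kg, lying flat. Point on the joint between the jaws and handles, 9 mm above the underside; the head is about 32 mm wide here. Axes: y towards the ends of the handles, 133 mm away, z up when flat.
- pliers_tip (a point): Nose of the pliers, 43 mm from pliers_grip towards -y.
- keeper (a joint): Angle of the keeper, rad: 0 = shut, the rod lying across the handles 23 mm above the inserts' face; grows as it swings up and back over the upper end; stop at 2.55. Starts thrown back past 2.25, resting on its stop or near it. It turns easily: it balances when straight up (about 2.0) and sinks shut by itself, slowly, once drawn well past that.
- keeper_rod (a point): Middle of the keeper's wooden rod, 14 mm thick and 322 mm long, parallel to the tray's width, held at each end by a flat steel arm; swings at 100 mm from its hinge. Shut, it crosses the slope 45 mm below the middle of the face.
- keeper_hinge (a point): Middle of the keeper's hinge axis, which is parallel to the tray's y, 55 mm above the middle of the face measured along the slope and 30 mm off it.
- long_screwdriver: The longer screwdriver, 31 x 214 x 31 mm, among the tools; must stay. Origin: centre of its underside, y towards its handle's end.
- tape_measure: Tape measure standing on edge, 38 x 97 x 66 mm; must stay. Origin: centre of underside.
- masking_tape: Roll of masking tape, 104 mm across, 25 mm high; must stay. Origin: centre of underside.

How it is judged:
By the outcome, as a careful person would: the job done as asked, in the order asked, and still so for the second after the job is handed in, with the robot touching nothing.
It also fails if it takes over 72 s, if anything falls off the work surface, if the arm or the gripper's body presses on something with over 40 N, if the wrist force passes 120 N, or if a joint passes its speed limit or range.

## Working session

There is one attempt and no reset: what is moved stays moved. The work goes in short steps, Python scripts to look and compute and a shell command to move; the robot and the scene stay as the last step left them, time stands still between calls to the robot, and variables do not carry over. Pictures are saved under pics/ and viewed, at most 10 in all, crops included, and the job is handed in when it is done.

```bash
ls; mkdir -p pics; cat > h.py <<'E'
import numpy as np, cv2
from scipy.spatial.transform import Rotation as R
from station import sense, eyes, workorder, manip
def cam(n):
    p=eyes.camera_params(n); M=R.from_rotvec(np.ravel(p['rvec'])).as_matrix(); t=np.ravel(p['tvec'])
    return p,M,t
def ray(c,u,v):
    p,M,t=c; d=M.T@np.array([(u-p['cx'])/p['fx'],(v-p['cy'])/p['fy'],1]); return -M.T@t,d
def onplane(c,u,v,z=0.,pt=None,n=None):
    o,d=ray(c,u,v); n=np.array([0,0,1.]) if n is None else n; pt=np.array([0,0,z]) if pt is None else pt
    return o+d*(n@(pt-o))/(n@d)
def proj(c,X):
    p,M,t=c; q=M@np.asarray(X)+t; return np.array([p['fx']*q[0]/q[2]+p['cx'],p['fy']*q[1]/q[2]+p['cy']])
def snap(n,name=None):
    c=cam(n); im=eyes.snapshot(n)
    if name: cv2.imwrite(f'pics/{name}.png',im[:,:,::-1])
    return c,im
E
python3 - <<'E'
from h import *
s=sense(); print(s)
a=[]
for n in ['scene','side','wrist']:
    c,im=snap(n,n+'0'); a.append(im); print(n,-c[1].T@c[2],c[1][2],c[0]['fx'])
cv2.imwrite('pics/all0.png',np.hstack(a[:2])[:,:,::-1])
E
```

```text
pics
{'t': 0.0, 'q': array([ 9.90495094e-01,  5.28461850e-01,  1.43392747e+00, -4.18157398e-05,
        1.18136876e+00, -1.78479909e-01]), 'qd': array([ 8.10429808e-04, -6.52939298e-04, -5.97048420e-05, -1.08268389e-03,
        8.97142746e-04, -1.76831194e-03]), 'tau': array([-6.72376464e-04, -4.42349946e+01, -1.78026384e+01, -3.42719541e-04,
        8.48992844e-03,  8.20009980e-07]), 'tcp_pos': array([0.24408787, 0.57474973, 0.30292808]), 'tool_rot': array([ 1.99553842e-01,  9.79886265e-01, -1.01288059e-03, -3.83027929e-04]), 'force': array([-0.52241244,  0.65309279, -0.27796004]), 'ft_torque': array([ 0.01029898, -0.01777096,  0.02466946]), 'gripper_force': 0.0, 'finger_gap': 0.9941367757230849}
scene [ 0.07520398 -0.63047292  0.89623783] [ 0.44480883  0.6064003  -0.65910833] 480.299901540352
side [ 0.03301781 -0.82089762  0.90136098] [ 0.40078066  0.6867033  -0.60647625] 512.3713337751766
wrist [0.17975153 0.60244839 0.37329184] [ 0.25070918 -0.10897237 -0.96190952] 303.5288192282801
```

View pics/scene0.png

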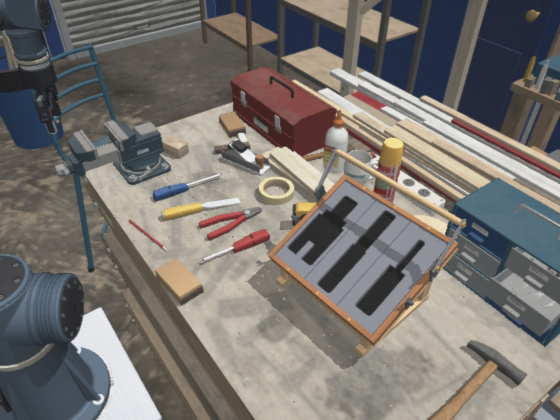

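View pics/side0.png

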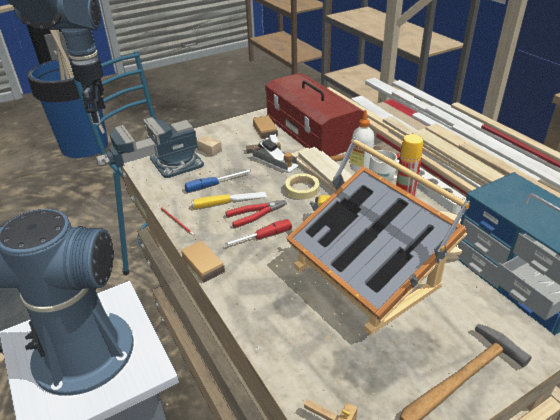

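The pictures show a blue screwdriver near (187,187), the yellow chisel near (200,208), the red pliers near (230,222) and a red screwdriver near (237,246). The tray cut-outs, from left, are pliers, chisel and screwdriver. I'll look closer to pick pixels.

```bash
python3 - <<'E'
from h import *
im=cv2.imread('pics/scene0.png')
a=cv2.resize(im[165:275,145:305],None,fx=5,fy=5,interpolation=cv2.INTER_CUBIC)
cv2.imwrite('pics/c1.png',a)
b=cv2.resize(im[145:345,262:472],None,fx=2.9,fy=2.9,interpolation=cv2.INTER_CUBIC)
cv2.imwrite('pics/c2.png',b)
print(a.shape,b.shape)
c=cam('scene')
for n,l in dict(blue=[(154,195),(220,176)],red=[(201,262),(270,237)]).items():
    p=[onplane(c,*q,.015) for q in l]; print(n,p,np.linalg.norm(p[0]-p[1]))
E
```

```text
(550, 800, 3) (580, 609, 3)
blue [array([0.41584446, 0.43935432, 0.015     ]), array([0.61642767, 0.4071624 , 0.015     ])] 0.2031500462997076
red [array([0.39868038, 0.1320705 , 0.015     ]), array([0.58812296, 0.10487049, 0.015     ])] 0.1913853028913141
```

View pics/c1.png

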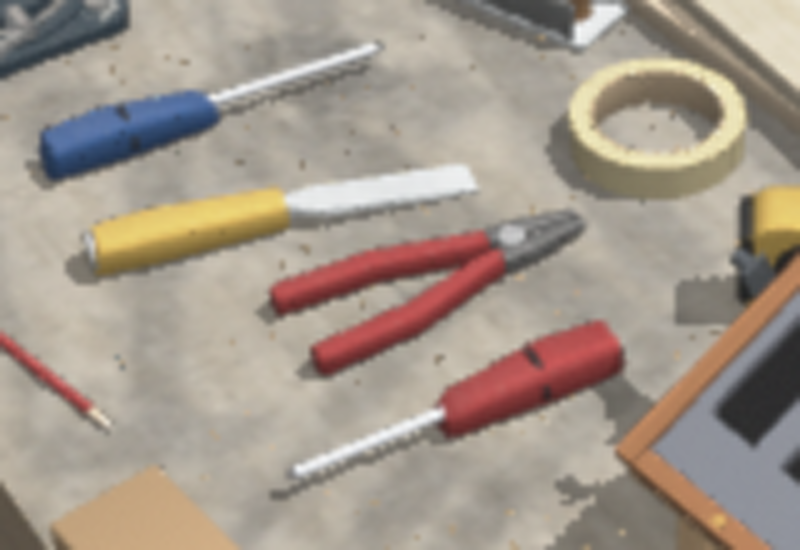

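View pics/c2.png

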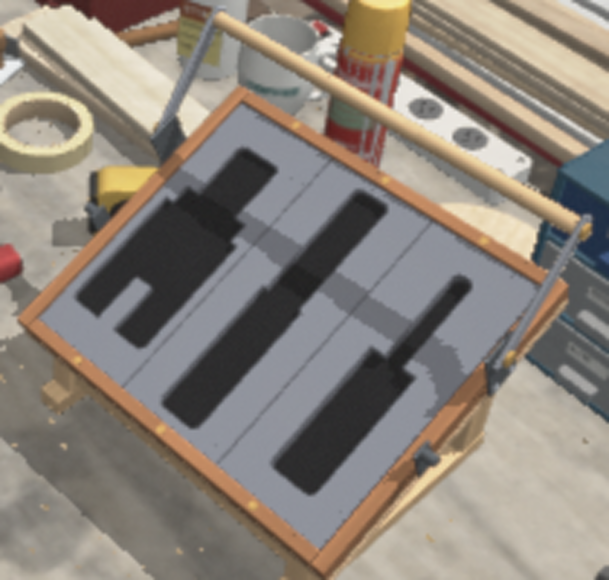

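Blue measures about 203 mm, red about 191 mm. The red screwdriver is the shorter one, and its handle points away from the robot. Next I'll measure everything in both views.

```bash
cat >> h.py <<'E'
S24,C24=np.sin(np.radians(24)),np.cos(np.radians(24))
E
python3 - <<'E'
from h import *
ims={n:cv2.imread(f'pics/{n}0.png') for n in('scene','side')}
f=lambda x,y:(x/2.9+262,y/2.9+145); g=lambda x,y:(x/5+145,y/5+165)
c=cam('scene')
tl,tr,br,bl=[f(*p) for p in((243,92),(567,290),(322,575),(22,320))]
dz=.1355*S24; rz=.004*C24
P=[onplane(c,*p,z) for p,z in((tl,.14+dz+rz),(tr,.14+dz+rz),(br,.14-dz+rz),(bl,.14-dz+rz))]
P=np.array(P);print('corners',P.round(3)); d=lambda a,b:np.linalg.norm(P[a]-P[b])
print('w',d(0,1),d(2,3),'l',d(0,3),d(1,2),'mid',P.mean(0),'yaw',[np.degrees(np.arctan2(v[1],v[0])) for v in(P[0]-P[3],P[1]-P[2])],[np.degrees(np.arctan2(-v[0],v[1])) for v in(P[0]-P[1],P[3]-P[2])])
for n,l in dict(blue=[(43,152),(379,47)],red=[(618,347),(296,471)],chisel=[(95,250),(473,180)],pliers=[(297,329),(580,220)]).items():
    p=[onplane(c,*g(*q),.015 if n in('blue','red') else .01) for q in l]; v=p[0]-p[1]
    print(n,p[0].round(3),p[1].round(3),np.linalg.norm(v),'dir of handle',np.degrees(np.arctan2(v[1],v[0])))
# masks: handles in both views
for n in ims:
    c=cam(n); hsv=cv2.cvtColor(ims[n],cv2.COLOR_BGR2HSV)
    m={'red':cv2.inRange(hsv,(0,150,90),(6,255,255))|cv2.inRange(hsv,(174,150,90),(180,255,255)),'yel':cv2.inRange(hsv,(20,150,120),(30,255,255)),'blue':cv2.inRange(hsv,(105,130,70),(122,255,255))}
    for k,a in m.items():
        for ct in cv2.findContours(a,cv2.RETR_EXTERNAL,cv2.CHAIN_APPROX_NONE)[0]:
            A=cv2.contourArea(ct); M=cv2.moments(ct)
            if A<120: continue
            u,v=M['m10']/A,M['m01']/A
            X=onplane(c,u,v,.015)
            if .2<X[0]<.75 and -.1<X[1]<.6: print(n,k,A,round(u),round(v),X.round(3))
E
```

```text
corners [[ 0.747  0.014  0.199]
 [ 0.779 -0.29   0.199]
 [ 0.539 -0.313  0.089]
 [ 0.51  -0.005  0.089]]
w 0.30538595841201144 0.3088193710644608 l 0.2622103612545855 0.26513862416376155 mid [ 0.64365144 -0.14832796  0.14365418] yaw [np.float64(4.60198478610888), np.float64(5.432063631094628)] [np.float64(5.9716521034636045), np.float64(5.362961600339408)]
blue [0.414 0.438 0.015] [0.623 0.413 0.015] 0.20994230701098224 dir of handle 172.969968537621
red [0.591 0.115 0.015] [0.41  0.136 0.015] 0.18219230157701666 dir of handle -6.539777693871718
chisel [0.403 0.35  0.01 ] [0.605 0.279 0.01 ] 0.21364226555919028 dir of handle 160.76311928559264
pliers [0.463 0.23  0.01 ] [0.635 0.215 0.01 ] 0.17295379822064502 dir of handle 175.13092309731235
side red 252.5 274 229 [0.543 0.12  0.015]
side red 306.0 249 213 [0.517 0.217 0.015]
side yel 265.5 210 201 [0.448 0.329 0.015]
side blue 180.0 201 184 [0.459 0.423 0.015]
```

```bash
cat >> h.py <<'E'
YAW=np.radians(5.4)
def Rdown(psi):
    a=np.radians(psi); return np.array([[-np.sin(a),np.cos(a),0],[np.cos(a),np.sin(a),0],[0,0,-1.]])
Rt=R.from_euler('z',YAW).as_matrix()@np.array([[C24,0,-S24],[0,1,0],[S24,0,C24]])  # cols: up-slope, y, normal
Rtray=np.c_[-Rt[:,0],Rt[:,1],-Rt[:,2]]
def here():
    s=sense(); return np.array(s['tcp_pos']),R.from_quat(s['tool_rot']).as_matrix()
def plan(ways,step=.05,deg=9.5,start=None):
    """ways: list of (pos,R[,step]); prints rows (cm, deg) for the tool's own axes"""
    p,Q=start or here(); rows=[]
    for w in ways:
        P1,R1=np.array(w[0]),w[1]; st=w[2] if len(w)>2 else step
        rv=R.from_matrix(Q.T@R1).as_rotvec(); p0,Q0=p,Q
        n=int(np.ceil(max(np.linalg.norm(P1-p)/st,np.degrees(np.linalg.norm(rv))/deg,1)))
        for i in range(1,n+1):
            gp=p0+(P1-p0)*i/n; gR=Q0@R.from_rotvec(rv*i/n).as_matrix()
            d=np.round(100*Q.T@(gp-p),1); r=np.round(np.degrees(R.from_matrix(Q.T@gR).as_rotvec()),1)
            p=p+Q@d/100; Q=Q@R.from_rotvec(np.radians(r)).as_matrix()
            rows.append({k:float(v) for k,v in zip(['dx','dy','dz','wx','wy','wz'],[*d,*r]) if v})
    for i in range(0,len(rows),10): print(str(rows[i:i+10]).replace("'",'"'))
    return p,Q
E
python3 - <<'E'
from h import *
plan([((.472,.326,.20),Rdown(70.8))])
E
```

```text
[{"dx": -3.8, "dy": -1.7, "dz": 1.3, "wz": -0.5}, {"dx": -3.9, "dy": -1.8, "dz": 1.3, "wz": -0.5}, {"dx": -3.8, "dy": -1.8, "dz": 1.3, "wz": -0.4}, {"dx": -3.8, "dy": -1.9, "dz": 1.3, "wz": -0.5}, {"dx": -3.7, "dy": -1.9, "dz": 1.3, "wx": -0.1, "wz": -0.5}, {"dx": -3.8, "dy": -1.9, "dz": 1.2, "wz": -0.5}, {"dx": -3.7, "dy": -1.9, "dz": 1.3, "wz": -0.4}, {"dx": -3.8, "dy": -2.0, "dz": 1.3, "wz": -0.5}]
```

```bash
python3 -m inch '[{"dx":-3.8,"dy":-1.7,"dz":1.3,"wz":-0.5},{"dx":-3.9,"dy":-1.8,"dz":1.3,"wz":-0.5},{"dx":-3.8,"dy":-1.8,"dz":1.3,"wz":-0.4},{"dx":-3.8,"dy":-1.9,"dz":1.3,"wz":-0.5},{"dx":-3.7,"dy":-1.9,"dz":1.3,"wz":-0.5},{"dx":-3.8,"dy":-1.9,"dz":1.2,"wz":-0.5},{"dx":-3.7,"dy":-1.9,"dz":1.3,"wz":-0.4},{"dx":-3.8,"dy":-2.0,"dz":1.3,"wz":-0.5},{},{}]' 0.7
cat > look.py <<'E'
from h import *
# long axis of a colour blob seen by the wrist camera, cast onto height z
def blob(im,ranges,z,c,minA=150):
    hsv=cv2.cvtColor(im,cv2.COLOR_RGB2HSV); m=0
    for lo,hi in ranges: m=m|cv2.inRange(hsv,lo,hi)
    out=[]
    for ct in cv2.findContours(cv2.morphologyEx(m,cv2.MORPH_CLOSE,np.ones((9,9))),cv2.RETR_EXTERNAL,cv2.CHAIN_APPROX_NONE)[0]:
        if cv2.contourArea(ct)<minA: continue
        X=np.array([onplane(c,*q[0],z)[:2] for q in ct]); r=cv2.minAreaRect((X*1000).astype(np.float32))
        b=cv2.boxPoints(r); out.append((np.array(r[0])/1000,r[1],b,ct.reshape(-1,2).min(0),ct.reshape(-1,2).max(0)))
    return out
YEL=[((18,130,90),(32,255,255))]; RED=[((0,140,70),(7,255,255)),((172,140,70),(180,255,255))]
E
python3 - <<'E'
from look import *
c,im=snap('wrist','w1'); print(here()[0])
for b in blob(im,YEL,.013,c): print(b)
E
```

```text
[0.24421456 0.57494663 0.3033025 ]invalid input at $[0]: expected keys dx, dy, dz, wx, wy, wz
```

View pics/w1.png

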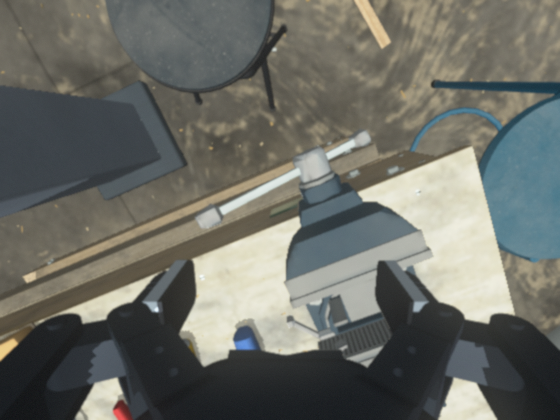

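The wrist picture was taken from the start pose because the move was refused: every row needs all six keys. It shows the fingers at the bottom, near (190,300) and (390,300), and the bench's left corner.

```bash
sed -i "s/\[\*d,\*r\]) if v})/[*(d+0.),*(r+0.)])})/" h.py
python3 -m inch '[{"dx":-3.8,"dy":-1.7,"dz":1.3,"wx":0,"wy":0,"wz":-0.5},{"dx":-3.9,"dy":-1.8,"dz":1.3,"wx":0,"wy":0,"wz":-0.5},{"dx":-3.8,"dy":-1.8,"dz":1.3,"wx":0,"wy":0,"wz":-0.4},{"dx":-3.8,"dy":-1.9,"dz":1.3,"wx":0,"wy":0,"wz":-0.5},{"dx":-3.7,"dy":-1.9,"dz":1.3,"wx":0,"wy":0,"wz":-0.5},{"dx":-3.8,"dy":-1.9,"dz":1.2,"wx":0,"wy":0,"wz":-0.5},{"dx":-3.7,"dy":-1.9,"dz":1.3,"wx":0,"wy":0,"wz":-0.4},{"dx":-3.8,"dy":-2.0,"dz":1.3,"wx":0,"wy":0,"wz":-0.5},{"dx":0,"dy":0,"dz":0,"wx":0,"wy":0,"wz":0}]' 0.7
python3 - <<'E'
from look import *
c,im=snap('wrist','w2'); print(here()[0])
for b in blob(im,YEL,.013,c): print(b)
for b in blob(im,RED,.009,c): print('red',b)
E
```

```text
t: 1.32
tcp_pos: [0.4742, 0.3239, 0.1998]
tool_rot: [0.169, 0.986, -0.001, -0.0]
force: [-0.5, -0.2, -0.3]
finger_gap: 0.698
gripper_force: 0.0
[0.47310505 0.32496207 0.20026187]
(array([0.45247913, 0.33316705]), (28.645034790039062, 110.24384307861328), array([[395.58542, 335.74908],
       [500.9196 , 303.2157 ],
       [509.37283, 330.58502],
       [404.03867, 363.1184 ]], dtype=float32), array([267, 113], dtype=int32), array([304, 241], dtype=int32))
red (array([0.49952036, 0.1206344 ]), (17.200572967529297, 28.230600357055664), array([[487.8036  , 132.29303 ],
       [494.5323  , 104.876045],
       [511.23712 , 108.97577 ],
       [504.50842 , 136.39276 ]], dtype=float32), array([ 88, 286], dtype=int32), array([112, 310], dtype=int32))
red (array([0.48814157, 0.20231004]), (16.68752098083496, 58.2736701965332), array([[458.77734, 194.80562],
       [517.02704, 193.1338 ],
       [517.5058 , 209.81447],
       [459.2561 , 211.48628]], dtype=float32), array([150, 233], dtype=int32), array([183, 290], dtype=int32))
red (array([0.52608087, 0.2415824 ]), (27.315898895263672, 129.12884521484375), array([[460.85727, 251.63158],
       [581.6476 , 205.98123],
       [591.30444, 231.53322],
       [470.51416, 277.18356]], dtype=float32), array([205, 219], dtype=int32), array([238, 340], dtype=int32))
red (array([0.33548273, 0.3124704 ]), (7.169816970825195, 131.10775756835938), array([[317.9533 , 375.73874],
       [346.00842, 247.66783],
       [353.01215, 249.20206],
       [324.95703, 377.27295]], dtype=float32), array([144,   0], dtype=int32), array([285,  96], dtype=int32))
```

View pics/w2.png

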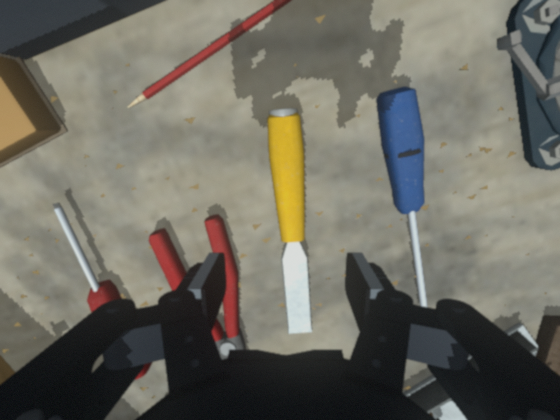

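The chisel is at (287,190), and its handle direction is about 163°.

```bash
python3 - <<'E'
from h import *
print(manip.tips_ahead, [a for a in dir(manip) if a[0]!='_'])
plan([((.469,.328,.13),Rdown(72.9)),((.469,.328,.0835),Rdown(72.9),.025)])
E
```

```text
0.0726 ['PlanningError', 'tips_ahead']
[{"dx": 0.2, "dy": 0.1, "dz": 3.5, "wx": 0.0, "wy": 0.0, "wz": -1.1}, {"dx": 0.3, "dy": 0.1, "dz": 3.5, "wx": 0.0, "wy": -0.1, "wz": -1.2}, {"dx": 0.0, "dy": 0.0, "dz": 2.3, "wx": 0.0, "wy": 0.0, "wz": 0.0}, {"dx": 0.0, "dy": 0.0, "dz": 2.4, "wx": 0.0, "wy": 0.0, "wz": 0.0}]
```

```bash
python3 -m inch '[{"dx":0.2,"dy":0.1,"dz":3.5,"wx":0,"wy":0,"wz":-1.1},{"dx":0.3,"dy":0.1,"dz":3.5,"wx":0,"wy":0,"wz":-1.2},{"dx":0,"dy":0,"dz":2.3,"wx":0,"wy":0,"wz":0},{"dx":0,"dy":0,"dz":2.4,"wx":0,"wy":0,"wz":0},{"dx":0,"dy":0,"dz":0,"wx":0,"wy":0,"wz":0}]' 0.6
python3 -m inch '[{"dx":0,"dy":0,"dz":0,"wx":0,"wy":0,"wz":0},{"dx":0,"dy":0,"dz":0,"wx":0,"wy":0,"wz":0},{"dx":0,"dy":0,"dz":0,"wx":0,"wy":0,"wz":0},{"dx":0,"dy":0,"dz":0,"wx":0,"wy":0,"wz":0}]' 0.15 50
```

```text
t: 2.0
tcp_pos: [0.4665, 0.3302, 0.0827]
tool_rot: [0.146, 0.989, -0.001, -0.002]
force: [-0.7, 0.7, -0.2]
finger_gap: 0.599
gripper_force: 0.0
t: 2.5
tcp_pos: [0.4687, 0.3303, 0.0854]
tool_rot: [0.147, 0.989, 0.001, 0.001]
force: [-2.3, 1.5, 5.8]
finger_gap: 0.279
gripper_force: 49.5
```

```bash
python3 -m inch '[{"dx":0,"dy":0,"dz":0,"wx":0,"wy":0,"wz":0},{"dx":0,"dy":0,"dz":0.6,"wx":0,"wy":0,"wz":0},{"dx":0,"dy":0,"dz":0,"wx":0,"wy":0,"wz":0}]' 0.5
python3 -m inch '[{"dx":0,"dy":0,"dz":0,"wx":0,"wy":0,"wz":0},{"dx":0,"dy":0,"dz":0,"wx":0,"wy":0,"wz":0},{"dx":0,"dy":0,"dz":0,"wx":0,"wy":0,"wz":0},{"dx":0,"dy":0,"dz":0,"wx":0,"wy":0,"wz":0}]' 0.15 50
```

```text
t: 2.88
tcp_pos: [0.468, 0.3292, 0.0771]
tool_rot: [0.147, 0.989, -0.0, -0.001]
force: [0.1, 0.2, -0.8]
finger_gap: 0.498
gripper_force: 0.0
t: 3.38
tcp_pos: [0.4684, 0.3296, 0.0779]
tool_rot: [0.147, 0.989, 0.0, 0.0]
force: [0.6, -0.7, 0.3]
finger_gap: 0.287
gripper_force: 48.9
```

```bash
cat >> h.py <<'E'
T=np.array([.645,-.148,.14])
def face(c,u,v,h=0):
    X=onplane(c,u,v,pt=T+Rt@[0,0,h],n=Rt[:,2]); return (Rt.T@(X-T))[:2]*1000
E
python3 - <<'E'
from h import *
c=cam('scene'); f=lambda x,y:(x/2.9+262,y/2.9+145)
for n,l in dict(chis=[(162,405,0),(193,428,0),(386,207,0),(363,192,-.008),(300,312,0),(271,292,-.008)],
  scr=[(275,465,0),(312,495,0),(470,285,0),(456,276,-.011),(412,378,0),(372,348,-.011)],pl=[(78,295,0),(140,348,0),(277,170,0),(243,150,-.006),(240,243,0)]).items():
    for u,v,h in l: print(n,u,v,h,face(c,*f(u,v),h).round(0))
a,b=plan([((.468,.330,.24),Rdown(72.9))])
plan([((.56,-.12,.34),Rtray)],start=(a,b))
E
```

```text
chis 162 405 0 [-112.   17.]
chis 193 428 0 [-110.  -13.]
chis 386 207 0 [115.  -8.]
chis 363 192 -0.008 [119.  18.]
chis 300 312 0 [  8. -14.]
chis 271 292 -0.008 [10. 18.]
scr 275 465 0 [-94. -78.]
scr 312 495 0 [ -93. -112.]
scr 470 285 0 [ 99. -97.]
scr 456 276 -0.011 [103. -81.]
scr 412 378 0 [  17. -111.]
scr 372 348 -0.011 [ 21. -70.]
pl 78 295 0 [-87. 135.]
pl 140 348 0 [-89.  63.]
pl 277 170 0 [92. 82.]
pl 243 150 -0.006 [ 93. 121.]
pl 240 243 0 [25. 62.]
[{"dx": 0.0, "dy": 0.0, "dz": -4.1, "wx": 0.0, "wy": 0.0, "wz": 0.0}, {"dx": 0.0, "dy": 0.0, "dz": -4.0, "wx": 0.0, "wy": 0.0, "wz": 0.1}, {"dx": 0.0, "dy": 0.0, "dz": -4.1, "wx": 0.0, "wy": 0.0, "wz": 0.0}, {"dx": 0.0, "dy": 0.0, "dz": -4.0, "wx": 0.0, "wy": 0.0, "wz": 0.1}]
[{"dx": -2.2, "dy": -4.0, "dz": -1.0, "wx": -0.5, "wy": -2.4, "wz": -2.2}, {"dx": -2.1, "dy": -4.1, "dz": -0.9, "wx": -0.4, "wy": -2.3, "wz": -2.2}, {"dx": -1.9, "dy": -4.2, "dz": -0.9, "wx": -0.5, "wy": -2.4, "wz": -2.3}, {"dx": -1.9, "dy": -4.2, "dz": -0.9, "wx": -0.5, "wy": -2.4, "wz": -2.2}, {"dx": -1.7, "dy": -4.3, "dz": -0.8, "wx": -0.5, "wy": -2.3, "wz": -2.2}, {"dx": -1.5, "dy": -4.4, "dz": -0.8, "wx": -0.4, "wy": -2.4, "wz": -2.2}, {"dx": -1.5, "dy": -4.4, "dz": -0.8, "wx": -0.5, "wy": -2.4, "wz": -2.2}, {"dx": -1.3, "dy": -4.5, "dz": -0.7, "wx": -0.5, "wy": -2.3, "wz": -2.3}, {"dx": -1.1, "dy": -4.5, "dz": -0.7, "wx": -0.4, "wy": -2.4, "wz": -2.2}, {"dx": -1.0, "dy": -4.5, "dz": -0.7, "wx": -0.5, "wy": -2.4, "wz": -2.2}]
```

```bash
python3 -m inch '[{"dx":0,"dy":0,"dz":-4.1,"wx":0,"wy":0,"wz":0},{"dx":0,"dy":0,"dz":-4.1,"wx":0,"wy":0,"wz":0},{"dx":0,"dy":0,"dz":-4.1,"wx":0,"wy":0,"wz":0},{"dx":0,"dy":0,"dz":-4.1,"wx":0,"wy":0,"wz":0}]'
python3 - <<'E'
from h import *
print((T+Rt@[-.0335,.002,.16]).round(3))
plan([(T+Rt@[-.0335,.002,.16],Rtray)])
E
```

```text
t: 3.88
tcp_pos: [0.4677, 0.3293, 0.2428]
tool_rot: [0.147, 0.989, -0.0, -0.001]
force: [0.6, -0.4, -1.5]
finger_gap: 0.29
gripper_force: 49.4
[ 0.55  -0.155  0.273]
[{"dx": -2.2, "dy": -4.4, "dz": -0.3, "wx": -0.5, "wy": -2.4, "wz": -2.2}, {"dx": -2.0, "dy": -4.5, "dz": -0.2, "wx": -0.4, "wy": -2.4, "wz": -2.2}, {"dx": -1.9, "dy": -4.5, "dz": -0.2, "wx": -0.5, "wy": -2.3, "wz": -2.2}, {"dx": -1.7, "dy": -4.6, "dz": -0.2, "wx": -0.5, "wy": -2.4, "wz": -2.2}, {"dx": -1.5, "dy": -4.7, "dz": -0.1, "wx": -0.5, "wy": -2.4, "wz": -2.2}, {"dx": -1.4, "dy": -4.7, "dz": -0.1, "wx": -0.4, "wy": -2.4, "wz": -2.2}, {"dx": -1.2, "dy": -4.8, "dz": -0.1, "wx": -0.5, "wy": -2.3, "wz": -2.2}, {"dx": -0.9, "dy": -4.8, "dz": -0.1, "wx": -0.5, "wy": -2.4, "wz": -2.2}, {"dx": -0.9, "dy": -4.9, "dz": -0.1, "wx": -0.4, "wy": -2.4, "wz": -2.2}, {"dx": -0.6, "dy": -4.9, "dz": -0.1, "wx": -0.5, "wy": -2.4, "wz": -2.2}]
```

```bash
python3 -m inch '[{"dx": -2.2, "dy": -4.4, "dz": -0.3, "wx": -0.5, "wy": -2.4, "wz": -2.2}, {"dx": -2.0, "dy": -4.5, "dz": -0.2, "wx": -0.4, "wy": -2.4, "wz": -2.2}, {"dx": -1.9, "dy": -4.5, "dz": -0.2, "wx": -0.5, "wy": -2.3, "wz": -2.2}, {"dx": -1.7, "dy": -4.6, "dz": -0.2, "wx": -0.5, "wy": -2.4, "wz": -2.2}, {"dx": -1.5, "dy": -4.7, "dz": -0.1, "wx": -0.5, "wy": -2.4, "wz": -2.2}, {"dx": -1.4, "dy": -4.7, "dz": -0.1, "wx": -0.4, "wy": -2.4, "wz": -2.2}, {"dx": -1.2, "dy": -4.8, "dz": -0.1, "wx": -0.5, "wy": -2.3, "wz": -2.2}, {"dx": -0.9, "dy": -4.8, "dz": -0.1, "wx": -0.5, "wy": -2.4, "wz": -2.2}, {"dx": -0.9, "dy": -4.9, "dz": -0.1, "wx": -0.4, "wy": -2.4, "wz": -2.2}, {"dx": -0.6, "dy": -4.9, "dz": -0.1, "wx": -0.5, "wy": -2.4, "wz": -2.2}]' >/dev/null
python3 -m inch '[{"dx":0,"dy":0,"dz":0,"wx":0,"wy":0,"wz":0},{"dx":0,"dy":0,"dz":0,"wx":0,"wy":0,"wz":0}]'
python3 - <<'E'
from h import *
c,im=snap('wrist','w3')
p,Q=here(); print((Rt.T@(p-T)*1000).round(1), R.from_matrix(Rtray.T@Q).as_rotvec(degrees=True).round(1))
E
```

```text
t: 5.38
tcp_pos: [0.5493, -0.1547, 0.2703]
tool_rot: [-0.046, 0.977, 0.011, 0.207]
force: [-0.0, 0.5, -1.4]
finger_gap: 0.289
gripper_force: 49.5
[-34.4   3.1 158. ] [-0.1  0.  -0. ]
```

View pics/w3.png

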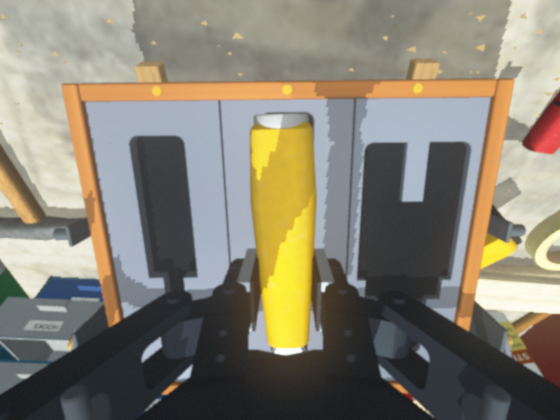

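The wrist view shows the chisel held straight, with its handle end at (282,115) over its pocket. The insert seams are at (219,100) and (354,97). The screwdriver pocket's lower edge is at row 137 and the pliers pocket's at row 143.

```bash
python3 - <<'E'
from h import *
c=cam('wrist')
for q in [(63,86),(513,81),(219,100),(231,265),(354,97),(347,260),(131,140),(183,137),(135,155),(155,278),(197,276),(188,155),(367,143),(468,143),(362,270),(457,270),(469,150),(404,202),(427,202)]: print(q,face(c,*q).round(1))
print('chisel end',face(c,281,114,.093), 'sides',[face(c,*q,.093).round(1) for q in((249,180),(316,180),(262,320),(314,320))])
im=cv2.imread('pics/w3.png');hsv=cv2.cvtColor(im,cv2.COLOR_BGR2HSV);m=cv2.inRange(hsv,(18,130,60),(32,255,255))
for r in (140,180,220,260,300): x=np.where(m[r,230:335])[0]+230; print(r,x.min(),x.max(),face(c,(x.min()+x.max())/2,r,.093).round(1))
E
```

```text
(63, 86) [-130.4 -151.6]
(513, 81) [-133.3  162.9]
(219, 100) [-121.   -43.1]
(231, 265) [  7. -41.]
(354, 97) [-122.9   52.4]
(347, 260) [ 2.7 54.3]
(131, 140) [ -93.5 -109.3]
(183, 137) [-95.6 -71. ]
(135, 155) [ -82.6 -107.8]
(155, 278) [  18.7 -105. ]
(197, 276) [ 17.  -69.8]
(188, 155) [-82.6 -68.5]
(367, 143) [-91.1  63.9]
(468, 143) [-91.  138.4]
(362, 270) [11.8 67.3]
(457, 270) [ 11.9 146.1]
(469, 150) [-86.  139.9]
(404, 202) [-46.3  95.9]
(427, 202) [-46.3 113.8]
chisel end [-108.55700642    1.78215373] sides [array([-80.2, -12.8]), array([-80.2,  17.4]), array([-7.2, -8.5]), array([-7.1, 18.3])]
140 251 312 [-97.8   1.9]
180 251 314 [-80.2   2.3]
220 254 314 [-61.3   3. ]
260 258 313 [-40.9   3.6]
300 262 312 [-18.8   4.4]
```

```bash
python3 -m inch '[{"dx":0.1,"dy":0.2,"dz":3,"wx":0,"wy":0,"wz":0.9},{"dx":0,"dy":0,"dz":3,"wx":0,"wy":0,"wz":0},{"dx":0,"dy":0,"dz":1,"wx":0,"wy":0,"wz":0},{"dx":0,"dy":0,"dz":0.5,"wx":0,"wy":0,"wz":0},{"dx":0,"dy":0,"dz":0.4,"wx":0,"wy":0,"wz":0},{"dx":0,"dy":0,"dz":0,"wx":0,"wy":0,"wz":0}]'
python3 - <<'E'
from h import *
p,Q=here(); print((Rt.T@(p-T)*1000).round(1))
E
```

```text
t: 6.18
tcp_pos: [0.5815, -0.1502, 0.199]
tool_rot: [-0.039, 0.977, 0.011, 0.209]
force: [-0.5, -0.2, -1.5]
finger_gap: 0.287
gripper_force: 49.5
[-34.    3.8  79.7]
```

```bash
python3 -m inch '[{"dx":0,"dy":0,"dz":0.4,"wx":0,"wy":0,"wz":0},{"dx":0,"dy":0,"dz":0,"wx":0,"wy":0,"wz":0}]' | grep force
python3 -m inch '[{"dx":0,"dy":0,"dz":0.3,"wx":0,"wy":0,"wz":0},{"dx":0,"dy":0,"dz":0,"wx":0,"wy":0,"wz":0}]' |grep force
python3 - <<'E'
from h import *
p,Q=here(); print((Rt.T@(p-T)*1000).round(1))
E
```

```text
force: [0.0, 0.3, -1.2]
gripper_force: 49.5
force: [0.4, -0.7, -1.8]
gripper_force: 49.5
[-34.4   3.8  72.1]
```

```bash
python3 -m inch '[{"dx":0,"dy":0,"dz":0.2,"wx":0,"wy":0,"wz":0},{"dx":0,"dy":0,"dz":0,"wx":0,"wy":0,"wz":0}]' | grep -E "force|pos"
python3 -m inch '[{"dx":0,"dy":0,"dz":0.2,"wx":0,"wy":0,"wz":0},{"dx":0,"dy":0,"dz":0,"wx":0,"wy":0,"wz":0}]' |grep -E "force|pos"
python3 -m inch '[{"dx":0,"dy":0,"dz":0,"wx":0,"wy":0,"wz":0},{"dx":0,"dy":0,"dz":0,"wx":0,"wy":0,"wz":0}]' |grep -E "force|pos"
python3 - <<'E'
from h import *
p,Q=here(); print((Rt.T@(p-T)*1000).round(1))
E
```

```text
tcp_pos: [0.5847, -0.1499, 0.1912]
force: [-5.2, 0.0, 6.1]
gripper_force: 55.0
tcp_pos: [0.5849, -0.1498, 0.1907]
force: [-12.1, -1.1, 16.7]
gripper_force: 62.2
tcp_pos: [0.5849, -0.1498, 0.1907]
force: [-11.4, 0.1, 16.4]
gripper_force: 62.0
[-34.2   3.8  70.7]
```

```bash
python3 -m inch '[{"dx":0,"dy":0,"dz":0,"wx":0,"wy":0,"wz":0},{"dx":0,"dy":0,"dz":-0.5,"wx":0,"wy":0,"wz":0},{"dx":0,"dy":0,"dz":-3,"wx":0,"wy":0,"wz":0},{"dx":0,"dy":0,"dz":-4.5,"wx":0,"wy":0,"wz":0},{"dx":0,"dy":0,"dz":-4.5,"wx":0,"wy":0,"wz":0},{"dx":0,"dy":0,"dz":0,"wx":0,"wy":0,"wz":0}]' 0.6
python3 - <<'E'
from h import *
c,im=snap('wrist','w4')
c2,im2=snap('side','s4')
p,Q=here(); print((Rt.T@(p-T)*1000).round(1))
cv2.imwrite('pics/v4.png',np.vstack([cv2.resize(im[60:400,150:460],(500,548))[:,:,::-1]]))
hsv=cv2.cvtColor(im,cv2.COLOR_RGB2HSV);m=cv2.inRange(hsv,(18,130,60),(32,255,255))
for r in range(120,400,25):
    x=np.where(m[r,180:400])[0]+180
    if len(x)>5: print(r,x.min(),x.max(),face(c,x.min(),r,.005).round(1),face(c,x.max(),r,.005).round(1))
E
```

```text
t: 8.18
tcp_pos: [0.5354, -0.1551, 0.3059]
tool_rot: [-0.039, 0.977, 0.01, 0.211]
force: [-0.1, 0.2, -0.4]
finger_gap: 0.601
gripper_force: 0.0
[-34.4   4.  193.5]
120 271 300 [-104.9   -7.8] [-104.5   16.1]
145 268 302 [-84.8 -10.9] [-84.3  17.8]
170 270 303 [-63.6  -9.8] [-63.2  18.6]
195 272 302 [-41.5  -8.7] [-41.1  17.8]
220 275 301 [-18.3  -6.6] [-17.9  16.9]
```

View pics/w4.png

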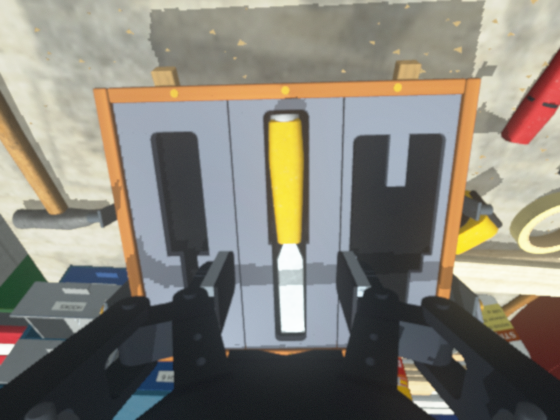

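The chisel lies fully in its pocket: handle at (287,180), blade at (291,290). On to the red screwdriver.

```bash
python3 - <<'E'
from h import *
c=cam('wrist')
for q in [(228,100),(241,345),(343,97),(338,345)]: print(q,face(c,*q).round(1))
print(sense()['q'].round(2))
plan([((.53,-.02,.31),Rdown(0)),((.531,.122,.21),Rdown(-96.5))],deg=10)
E
```

```text
(228, 100) [-123.8  -41.1]
(241, 345) [115. -44.]
(343, 97) [-124.5   52.9]
(338, 345) [116.7  56.4]
[-0.59  0.35  1.83  0.43  0.67 -2.54]
[{"dx": -0.1, "dy": 1.3, "dz": 0.0, "wx": 2.0, "wy": 1.8, "wz": 9.3}, {"dx": 0.2, "dy": 1.4, "dz": -0.1, "wx": 2.0, "wy": 1.8, "wz": 9.3}, {"dx": 0.3, "dy": 1.3, "dz": -0.1, "wx": 2.1, "wy": 1.8, "wz": 9.3}, {"dx": 0.6, "dy": 1.2, "dz": -0.2, "wx": 2.0, "wy": 1.8, "wz": 9.3}, {"dx": 0.7, "dy": 1.1, "dz": -0.2, "wx": 2.0, "wy": 1.8, "wz": 9.3}, {"dx": 1.0, "dy": 0.9, "dz": -0.1, "wx": 2.0, "wy": 1.8, "wz": 9.3}, {"dx": 1.1, "dy": 0.8, "dz": -0.2, "wx": 2.0, "wy": 1.8, "wz": 9.3}, {"dx": 1.2, "dy": 0.6, "dz": -0.2, "wx": 2.1, "wy": 1.8, "wz": 9.3}, {"dx": 1.2, "dy": 0.4, "dz": -0.1, "wx": 2.0, "wy": 1.9, "wz": 9.3}, {"dx": 1.4, "dy": 0.2, "dz": -0.1, "wx": 2.0, "wy": 1.8, "wz": 9.3}]
[{"dx": 1.4, "dy": 0.0, "dz": 1.0, "wx": 0.0, "wy": 0.0, "wz": 9.6}, {"dx": 1.4, "dy": -0.2, "dz": 1.0, "wx": 0.0, "wy": 0.0, "wz": 9.7}, {"dx": 1.4, "dy": -0.5, "dz": 1.0, "wx": 0.0, "wy": 0.0, "wz": 9.6}, {"dx": 1.2, "dy": -0.7, "dz": 1.0, "wx": 0.0, "wy": 0.0, "wz": 9.7}, {"dx": 1.1, "dy": -0.8, "dz": 1.0, "wx": 0.0, "wy": 0.0, "wz": 9.6}, {"dx": 1.0, "dy": -1.1, "dz": 1.0, "wx": 0.0, "wy": 0.0, "wz": 9.7}, {"dx": 0.7, "dy": -1.2, "dz": 1.0, "wx": 0.0, "wy": 0.0, "wz": 9.6}, {"dx": 0.6, "dy": -1.3, "dz": 1.0, "wx": 0.0, "wy": 0.0, "wz": 9.7}, {"dx": 0.3, "dy": -1.4, "dz": 1.0, "wx": 0.0, "wy": 0.0, "wz": 9.6}, {"dx": 0.1, "dy": -1.4, "dz": 1.0, "wx": 0.0, "wy": 0.0, "wz": 9.7}]
```

```bash
python3 - <<'E'
from h import *
plan([((.531,.06,.30),Rdown(83.5)),((.531,.122,.2),Rdown(83.5))],deg=10)
E
```

```text
[{"dx": -0.2, "dy": 4.3, "dz": 0.2, "wx": 0.5, "wy": 4.8, "wz": 2.2}, {"dx": -0.1, "dy": 4.3, "dz": 0.1, "wx": 0.6, "wy": 4.8, "wz": 2.1}, {"dx": 0.1, "dy": 4.3, "dz": 0.1, "wx": 0.5, "wy": 4.8, "wz": 2.2}, {"dx": 0.3, "dy": 4.2, "dz": 0.1, "wx": 0.6, "wy": 4.8, "wz": 2.2}, {"dx": 0.4, "dy": 4.3, "dz": 0.0, "wx": 0.5, "wy": 4.8, "wz": 2.1}, {"dx": 0.2, "dy": 2.1, "dz": 3.3, "wx": 0.0, "wy": 0.0, "wz": 0.0}, {"dx": 0.3, "dy": 2.0, "dz": 3.4, "wx": 0.0, "wy": 0.0, "wz": 0.0}, {"dx": 0.2, "dy": 2.1, "dz": 3.3, "wx": 0.0, "wy": 0.0, "wz": 0.0}]
```

```bash
python3 -m inch '[{"dx": -0.2, "dy": 4.3, "dz": 0.2, "wx": 0.5, "wy": 4.8, "wz": 2.2}, {"dx": -0.1, "dy": 4.3, "dz": 0.1, "wx": 0.6, "wy": 4.8, "wz": 2.1}, {"dx": 0.1, "dy": 4.3, "dz": 0.1, "wx": 0.5, "wy": 4.8, "wz": 2.2}, {"dx": 0.3, "dy": 4.2, "dz": 0.1, "wx": 0.6, "wy": 4.8, "wz": 2.2}, {"dx": 0.4, "dy": 4.3, "dz": 0.0, "wx": 0.5, "wy": 4.8, "wz": 2.1}, {"dx": 0.2, "dy": 2.1, "dz": 3.3, "wx": 0.0, "wy": 0.0, "wz": 0.0}, {"dx": 0.3, "dy": 2.0, "dz": 3.4, "wx": 0.0, "wy": 0.0, "wz": 0.0}, {"dx": 0.2, "dy": 2.1, "dz": 3.3, "wx": 0.0, "wy": 0.0, "wz": 0.0}, {"dx":0,"dy":0,"dz":0,"wx":0,"wy":0,"wz":0}]'
python3 - <<'E'
from look import *
c,im=snap('wrist','w5'); print(here()[0], sense()['q'].round(2))
for b in blob(im,RED,.0155,c): print(b[0].round(4),b[1],b[2].round(0).tolist(),b[3],b[4])
hsv=cv2.cvtColor(im,cv2.COLOR_RGB2HSV)
g=cv2.inRange(hsv,(0,0,150),(180,40,255)) # bright shank
for ct in cv2.findContours(g,cv2.RETR_EXTERNAL,cv2.CHAIN_APPROX_NONE)[0]:
    r=cv2.minAreaRect(ct)
    if max(r[1])>40 and min(r[1])<15: print('shank',r,[onplane(c,*q,.0155)[:2].round(4) for q in cv2.boxPoints(r)])
E
```

```text
t: 9.4
tcp_pos: [0.5285, 0.1237, 0.1959]
tool_rot: [0.055, 0.998, -0.0, -0.005]
force: [0.6, -0.4, -0.3]
finger_gap: 0.599
gripper_force: 0.0
[0.52978793 0.1228754  0.19767332] [ 0.02  0.57  1.73 -0.    0.84 -1.44]
[0.5406 0.1255] (27.358043670654297, 102.96676635742188) [[488.0, 118.0], [590.0, 106.0], [593.0, 133.0], [491.0, 145.0]] [273 165] [304 278]
[0.5191 0.2241] (66.86282348632812, 119.95677185058594) [[456.0, 198.0], [575.0, 184.0], [582.0, 251.0], [463.0, 264.0]] [366 113] [451 254]
```

```bash
python3 - <<'E'
from h import *
plan([((.529,.1268,.12),Rdown(83.3)),((.529,.1268,.08),Rdown(83.3),.02)])
E
```

```text
[{"dx": 0.0, "dy": 0.2, "dz": 3.9, "wx": 0.0, "wy": -0.2, "wz": 0.2}, {"dx": 0.1, "dy": 0.2, "dz": 3.9, "wx": 0.0, "wy": -0.1, "wz": 0.2}, {"dx": 0.0, "dy": 0.0, "dz": 2.0, "wx": 0.0, "wy": 0.0, "wz": 0.0}, {"dx": 0.0, "dy": 0.0, "dz": 2.0, "wx": 0.0, "wy": 0.0, "wz": 0.0}]
```

```bash
python3 -m inch '[{"dx": 0.0, "dy": 0.2, "dz": 3.9, "wx": 0.0, "wy": -0.2, "wz": 0.2}, {"dx": 0.1, "dy": 0.2, "dz": 3.9, "wx": 0.0, "wy": -0.1, "wz": 0.2}, {"dx": 0.0, "dy": 0.0, "dz": 2.0, "wx": 0.0, "wy": 0.0, "wz": 0.0}, {"dx": 0.0, "dy": 0.0, "dz": 2.0, "wx": 0.0, "wy": 0.0, "wz": 0.0},{"dx":0,"dy":0,"dz":0,"wx":0,"wy":0,"wz":0}]'
python3 -m inch '[{"dx":0,"dy":0,"dz":0,"wx":0,"wy":0,"wz":0},{"dx":0,"dy":0,"dz":0,"wx":0,"wy":0,"wz":0},{"dx":0,"dy":0,"dz":0,"wx":0,"wy":0,"wz":0},{"dx":0,"dy":0,"dz":0,"wx":0,"wy":0,"wz":0}]' 0.15 50
python3 - <<'E'
from h import *
p,Q=here(); print(p)
Rup=np.c_[Rt[:,0],-Rt[:,1],-Rt[:,2]]
a=plan([((.529,.1268,.25),Rdown(83.3))])
a=plan([((.52,.05,.30),Rdown(0)),(T+Rt@[-.030,-.092,.16],Rup)],start=a,deg=9.9)
E
```

```text
t: 10.07
tcp_pos: [0.5308, 0.1255, 0.0815]
tool_rot: [0.06, 0.998, -0.0, 0.002]
force: [-0.2, 0.1, 1.7]
finger_gap: 0.6
gripper_force: 0.0
t: 10.58
tcp_pos: [0.5316, 0.1259, 0.0835]
tool_rot: [0.06, 0.998, -0.0, 0.004]
force: [-0.4, -2.5, 6.3]
finger_gap: 0.319
gripper_force: 49.7
[0.53158271 0.12589996 0.08348104]
[{"dx": 0.0, "dy": 0.0, "dz": -4.2, "wx": 0.0, "wy": 0.1, "wz": 0.0}, {"dx": 0.1, "dy": 0.0, "dz": -4.1, "wx": 0.0, "wy": 0.1, "wz": -0.1}, {"dx": 0.0, "dy": 0.0, "dz": -4.2, "wx": 0.0, "wy": 0.1, "wz": 0.0}, {"dx": 0.1, "dy": 0.1, "dz": -4.2, "wx": 0.0, "wy": 0.2, "wz": 0.0}]
[{"dx": 0.0, "dy": -0.9, "dz": -0.6, "wx": 0.0, "wy": 0.0, "wz": 9.3}, {"dx": -0.1, "dy": -0.8, "dz": -0.5, "wx": 0.0, "wy": 0.0, "wz": 9.2}, {"dx": -0.3, "dy": -0.8, "dz": -0.6, "wx": 0.0, "wy": 0.0, "wz": 9.3}, {"dx": -0.4, "dy": -0.8, "dz": -0.5, "wx": 0.0, "wy": 0.0, "wz": 9.2}, {"dx": -0.5, "dy": -0.7, "dz": -0.6, "wx": 0.0, "wy": 0.0, "wz": 9.3}, {"dx": -0.7, "dy": -0.6, "dz": -0.5, "wx": 0.0, "wy": 0.0, "wz": 9.2}, {"dx": -0.7, "dy": -0.5, "dz": -0.6, "wx": 0.0, "wy": 0.0, "wz": 9.3}, {"dx": -0.8, "dy": -0.3, "dz": -0.5, "wx": 0.0, "wy": 0.0, "wz": 9.2}, {"dx": -0.8, "dy": -0.3, "dz": -0.6, "wx": 0.0, "wy": 0.0, "wz": 9.3}, {"dx": -3.3, "dy": 0.5, "dz": 0.3, "wx": -2.0, "wy": 2.2, "wz": 9.2}]
[{"dx": -3.2, "dy": 1.0, "dz": 0.2, "wx": -1.9, "wy": 2.1, "wz": 9.3}, {"dx": -3.0, "dy": 1.4, "dz": 0.1, "wx": -2.0, "wy": 2.2, "wz": 9.2}, {"dx": -2.8, "dy": 2.0, "dz": 0.1, "wx": -2.0, "wy": 2.2, "wz": 9.3}, {"dx": -2.4, "dy": 2.3, "dz": 0.0, "wx": -2.0, "wy": 2.1, "wz": 9.2}, {"dx": -1.9, "dy": 2.7, "dz": 0.1, "wx": -1.9, "wy": 2.2, "wz": 9.3}, {"dx": -1.5, "dy": 3.0, "dz": 0.1, "wx": -2.0, "wy": 2.2, "wz": 9.2}, {"dx": -1.1, "dy": 3.2, "dz": 0.1, "wx": -2.0, "wy": 2.1, "wz": 9.3}, {"dx": -0.5, "dy": 3.4, "dz": 0.2, "wx": -1.9, "wy": 2.2, "wz": 9.2}]
```

```bash
python3 -m inch '[{"dx":0,"dy":0,"dz":0,"wx":0,"wy":0,"wz":0},{"dx":0,"dy":0,"dz":0.3,"wx":0,"wy":0,"wz":0},{"dx":0,"dy":0,"dz":0,"wx":0,"wy":0,"wz":0}]' 0.5
python3 -m inch '[{"dx":0,"dy":0,"dz":0,"wx":0,"wy":0,"wz":0},{"dx":0,"dy":0,"dz":0,"wx":0,"wy":0,"wz":0},{"dx":0,"dy":0,"dz":0,"wx":0,"wy":0,"wz":0},{"dx":0,"dy":0,"dz":0,"wx":0,"wy":0,"wz":0}]' 0.15 50
```

```text
t: 10.95
tcp_pos: [0.5303, 0.1264, 0.0787]
tool_rot: [0.06, 0.998, -0.0, 0.002]
force: [0.2, 0.0, 0.1]
finger_gap: 0.505
gripper_force: 0.0
t: 11.45
tcp_pos: [0.5305, 0.1262, 0.0791]
tool_rot: [0.06, 0.998, -0.0, 0.002]
force: [-0.2, -1.5, 1.9]
finger_gap: 0.321
gripper_force: 49.3
```

```bash
python3 -m inch '[{"dx":0,"dy":0,"dz":-4.2,"wx":0,"wy":0.1,"wz":0},{"dx":0.1,"dy":0,"dz":-4.2,"wx":0,"wy":0.1,"wz":-0.1},{"dx":0,"dy":0,"dz":-4.2,"wx":0,"wy":0.1,"wz":0},{"dx":0,"dy":0.1,"dz":-4.2,"wx":0,"wy":0,"wz":0}]' | grep -E "gap|force"
python3 -m inch '[{"dx": 0.0, "dy": -0.9, "dz": -0.6, "wx": 0.0, "wy": 0.0, "wz": 9.3}, {"dx": -0.1, "dy": -0.8, "dz": -0.5, "wx": 0.0, "wy": 0.0, "wz": 9.2}, {"dx": -0.3, "dy": -0.8, "dz": -0.6, "wx": 0.0, "wy": 0.0, "wz": 9.3}, {"dx": -0.4, "dy": -0.8, "dz": -0.5, "wx": 0.0, "wy": 0.0, "wz": 9.2}, {"dx": -0.5, "dy": -0.7, "dz": -0.6, "wx": 0.0, "wy": 0.0, "wz": 9.3}, {"dx": -0.7, "dy": -0.6, "dz": -0.5, "wx": 0.0, "wy": 0.0, "wz": 9.2}, {"dx": -0.7, "dy": -0.5, "dz": -0.6, "wx": 0.0, "wy": 0.0, "wz": 9.3}, {"dx": -0.8, "dy": -0.3, "dz": -0.5, "wx": 0.0, "wy": 0.0, "wz": 9.2}, {"dx": -0.8, "dy": -0.3, "dz": -0.6, "wx": 0.0, "wy": 0.0, "wz": 9.3}, {"dx": -3.3, "dy": 0.5, "dz": 0.3, "wx": -2.0, "wy": 2.2, "wz": 9.2}]' | grep gap
python3 -m inch '[{"dx": -3.2, "dy": 1.0, "dz": 0.2, "wx": -1.9, "wy": 2.1, "wz": 9.3}, {"dx": -3.0, "dy": 1.4, "dz": 0.1, "wx": -2.0, "wy": 2.2, "wz": 9.2}, {"dx": -2.8, "dy": 2.0, "dz": 0.1, "wx": -2.0, "wy": 2.2, "wz": 9.3}, {"dx": -2.4, "dy": 2.3, "dz": 0.0, "wx": -2.0, "wy": 2.1, "wz": 9.2}, {"dx": -1.9, "dy": 2.7, "dz": 0.1, "wx": -1.9, "wy": 2.2, "wz": 9.3}, {"dx": -1.5, "dy": 3.0, "dz": 0.1, "wx": -2.0, "wy": 2.2, "wz": 9.2}, {"dx": -1.1, "dy": 3.2, "dz": 0.1, "wx": -2.0, "wy": 2.1, "wz": 9.3}, {"dx": -0.5, "dy": 3.4, "dz": 0.2, "wx": -1.9, "wy": 2.2, "wz": 9.2},{"dx":0,"dy":0,"dz":0,"wx":0,"wy":0,"wz":0},{"dx":0,"dy":0,"dz":0,"wx":0,"wy":0,"wz":0}]'
cat >> h.py <<'E'
Rup=np.c_[Rt[:,0],-Rt[:,1],-Rt[:,2]]
E
python3 - <<'E'
from h import *
c,im=snap('wrist','w6')
p,Q=here(); print((Rt.T@(p-T)*1000).round(1), R.from_matrix(Rup.T@Q).as_rotvec(degrees=True).round(1),sense()['q'].round(2))
E
```

```text
force: [1.2, 0.4, -1.0]
finger_gap: 0.32
gripper_force: 49.5
finger_gap: 0.321
t: 14.45
tcp_pos: [0.5612, -0.248, 0.2703]
tool_rot: [0.977, 0.047, 0.207, -0.011]
force: [0.1, -0.1, -1.5]
finger_gap: 0.32
gripper_force: 49.4
[-31.6 -91.3 156.8] [ 0.1 -0.  -0.1] [-0.71  0.48  1.71  0.47  0.71  0.45]
```

View pics/w6.png

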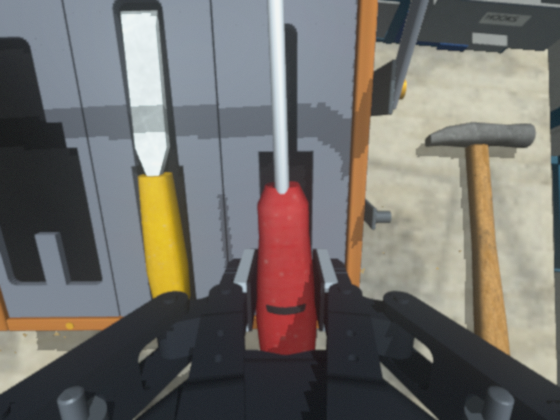

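The view shows the shank along (277,0)–(282,190), the handle top at row 184, and the pocket shoulder at row 152, x 258–313. The seam runs (211,0)–(229,260).

```bash
python3 - <<'E'
from h import *
c=cam('wrist')
for q in [(211,2),(229,260),(359,2),(350,260),(258,152),(313,152),(286,26),(297,60),(261,180),(313,190)]: print('face',q,face(c,*q).round(1))
im=cv2.imread('pics/w6.png');hsv=cv2.cvtColor(im,cv2.COLOR_BGR2HSV)
m=cv2.inRange(hsv,(0,140,60),(8,255,255))|cv2.inRange(hsv,(170,140,60),(180,255,255))
ys=np.where(m[:,270:295].any(1))[0]; print('handle top row',ys.min(),face(c,283,ys.min(),.093).round(1))
for r in (200,215,230): x=np.where(m[r,240:330])[0]+240; print(r,x.min(),x.max(),face(c,(x.min()+x.max())/2,r,.093).round(1))
g=cv2.inRange(hsv,(0,0,130),(180,50,255))
for r in (20,60,100,150,175): x=np.where(g[r,262:292])[0]+262; print('shank',r,x.min(),x.max(),face(c,(x.min()+x.max())/2,r,.093).round(1))
E
```

```text
face (211, 2) [114.2 -42.3]
face (229, 260) [-69.  -44.7]
face (359, 2) [ 114.1 -138.6]
face (350, 260) [ -68.9 -143.5]
face (258, 152) [ 17.9 -70.5]
face (313, 152) [  17.9 -111.1]
face (286, 26) [100.3 -91.1]
face (297, 60) [ 79.7 -98.7]
face (261, 180) [ -2.9 -72.3]
face (313, 190) [ -10.6 -111.8]
handle top row 182 [ 12.8 -89.8]
200 261 306 [  4.5 -90. ]
215 259 308 [ -2.6 -90. ]
230 260 308 [ -9.9 -90.2]
shank 20 262 291 [ 76.8 -87.4]
shank 60 262 284 [ 62.6 -85.9]
shank 100 262 286 [ 47.4 -86.1]
shank 150 262 287 [ 26.9 -86.1]
shank 175 275 288 [ 16.  -89.1]
```

```bash
python3 -m inch '[{"dx":0.1,"dy":0.1,"dz":3,"wx":0,"wy":0,"wz":0.5},{"dx":0,"dy":0,"dz":3,"wx":0,"wy":0,"wz":0},{"dx":0,"dy":0,"dz":1,"wx":0,"wy":0,"wz":0},{"dx":0,"dy":0,"dz":0.6,"wx":0,"wy":0,"wz":0},{"dx":0,"dy":0,"dz":0.4,"wx":0,"wy":0,"wz":0},{"dx":0,"dy":0,"dz":0,"wx":0,"wy":0,"wz":0}]' | grep force
for i in 1; do python3 -m inch '[{"dx":0,"dy":0,"dz":0.3,"wx":0,"wy":0,"wz":0},{"dx":0,"dy":0,"dz":0,"wx":0,"wy":0,"wz":0}]' | grep force; done
python3 -m inch '[{"dx":0,"dy":0,"dz":0.3,"wx":0,"wy":0,"wz":0},{"dx":0,"dy":0,"dz":0,"wx":0,"wy":0,"wz":0}]' |grep force
python3 - <<'E'
from h import *
p,Q=here(); print((Rt.T@(p-T)*1000).round(1))
E
```

```text
force: [-0.3, 0.7, -1.0]
gripper_force: 49.5
force: [-0.5, -0.8, -1.1]
gripper_force: 49.5
force: [0.5, -0.1, 0.3]
gripper_force: 49.7
[-29.9 -93.6  71.2]
```

```bash
python3 -m inch '[{"dx":0,"dy":0,"dz":0.2,"wx":0,"wy":0,"wz":0},{"dx":0,"dy":0,"dz":0,"wx":0,"wy":0,"wz":0}]' | grep force
python3 -m inch '[{"dx":0,"dy":0,"dz":0.2,"wx":0,"wy":0,"wz":0},{"dx":0,"dy":0,"dz":0,"wx":0,"wy":0,"wz":0}]' |grep force
python3 - <<'E'
from h import *
p,Q=here(); print((Rt.T@(p-T)*1000).round(1))
E
```

```text
force: [-7.3, -0.0, 10.4]
gripper_force: 57.4
force: [-14.8, 0.9, 20.8]
gripper_force: 64.9
[-29.9 -93.6  70.5]
```

```bash
python3 -m inch '[{"dx":0,"dy":0,"dz":-0.3,"wx":0,"wy":0,"wz":0}]' | grep force
python3 -m inch '[{"dx":0,"dy":0,"dz":0,"wx":0,"wy":0,"wz":0},{"dx":0,"dy":0,"dz":-0.3,"wx":0,"wy":0,"wz":0},{"dx":0,"dy":0,"dz":-3,"wx":0,"wy":0,"wz":0},{"dx":0,"dy":0,"dz":-4.5,"wx":0,"wy":0,"wz":0},{"dx":0,"dy":0,"dz":-4.5,"wx":0,"wy":0,"wz":0},{"dx":0,"dy":0,"dz":0,"wx":0,"wy":0,"wz":0}]' 0.55
python3 - <<'E'
from h import *
c,im=snap('wrist','w7'); print((Rt.T@(here()[0]-T)*1000).round(1))
c2,im2=snap('scene','s7'); snap('side','d7')
for n,c,i in(('wrist',c,im),('scene',c2,im2)):
    hsv=cv2.cvtColor(i,cv2.COLOR_RGB2HSV)
    m=cv2.inRange(hsv,(0,140,60),(8,255,255))|cv2.inRange(hsv,(170,140,60),(180,255,255))
    for ct in cv2.findContours(m,cv2.RETR_EXTERNAL,cv2.CHAIN_APPROX_NONE)[0]:
        if cv2.contourArea(ct)<150: continue
        X=np.array([face(c,*q[0],.0045) for q in ct])
        if -130<X.mean(0)[0]<100 and -150<X.mean(0)[1]<-40:
            r=cv2.minAreaRect(X.astype(np.float32)); print(n,r,X.min(0),X.max(0))
E
```

```text
force: [-0.1, -0.3, -0.8]
gripper_force: 49.4
t: 17.12
tcp_pos: [0.5487, -0.2521, 0.3076]
tool_rot: [0.977, 0.042, 0.211, -0.009]
force: [-0.1, -0.5, 0.3]
finger_gap: 0.548
gripper_force: 0.0
[-29.4 -93.9 194.3]
wrist ((-42.744712829589844, -94.02021026611328), (105.19037628173828, 28.6638240814209), 0.2611755132675171) [ -95.33049089 -108.54514987] [  9.860417   -79.78297187]
scene ((-43.46709442138672, -94.6072006225586), (100.79621887207031, 29.504690170288086), 3.087468385696411) [ -93.31853319 -110.06349887] [  7.3249194  -80.39448089]
```

```bash
python3 - <<'E'
from h import *
p,Q=here()
plan([(T+Rt@[-.045,-.094,.115],Q),(T+Rt@[-.045,-.094,.099],Q)])
E
```

```text
[{"dx": -0.7, "dy": 0.1, "dz": 3.9, "wx": 0.0, "wy": 0.0, "wz": 0.0}, {"dx": -0.7, "dy": 0.0, "dz": 3.8, "wx": 0.0, "wy": 0.0, "wz": 0.0}, {"dx": 0.0, "dy": 0.0, "dz": 1.6, "wx": 0.0, "wy": 0.0, "wz": 0.0}]
```

```bash
cat > f.py <<'E'
from h import *
s=sense(); p,Q=here(); print('tray',(Rt.T@(p-T)*1000).round(1),'Fn',(Rt.T@s['force']).round(1),round(s['t'],2))
E
python3 -m inch '[{"dx":-0.7,"dy":0,"dz":3.9,"wx":0,"wy":0,"wz":0},{"dx":-0.7,"dy":0,"dz":3.8,"wx":0,"wy":0,"wz":0},{"dx":0,"dy":0,"dz":1.2,"wx":0,"wy":0,"wz":0},{"dx":0,"dy":0,"dz":0.4,"wx":0,"wy":0,"wz":0},{"dx":0,"dy":0,"dz":0,"wx":0,"wy":0,"wz":0}]' 0 >/dev/null; python3 f.py
python3 -m inch '[{"dx":0,"dy":0,"dz":0.3,"wx":0,"wy":0,"wz":0},{"dx":0,"dy":0,"dz":0,"wx":0,"wy":0,"wz":0}]' >/dev/null; python3 f.py
python3 -m inch '[{"dx":0,"dy":0,"dz":0.3,"wx":0,"wy":0,"wz":0},{"dx":0,"dy":0,"dz":0,"wx":0,"wy":0,"wz":0}]' >/dev/null; python3 f.py
```

```text
tray [-43.5 -93.5 100.4] Fn [-0.1 -0.7  1.2] 17.9
tray [-43.7 -93.5  97.8] Fn [-0.5 -0.4 -0.2] 18.15
tray [-44.1 -93.2  94.1] Fn [-0.3  0.6  0.7] 18.4
```

```bash
python3 -m inch '[{"dx":0,"dy":0,"dz":0.2,"wx":0,"wy":0,"wz":0},{"dx":0,"dy":0,"dz":0,"wx":0,"wy":0,"wz":0}]' >/dev/null; python3 f.py
python3 -m inch '[{"dx":0,"dy":0,"dz":0.2,"wx":0,"wy":0,"wz":0},{"dx":0,"dy":0,"dz":0,"wx":0,"wy":0,"wz":0}]' >/dev/null; python3 f.py
python3 -m inch '[{"dx":0,"dy":0,"dz":0.2,"wx":0,"wy":0,"wz":0},{"dx":0,"dy":0,"dz":0,"wx":0,"wy":0,"wz":0}]' >/dev/null; python3 f.py
```

```text
tray [-44.2 -93.2  91.9] Fn [-1.4 -0.2 -0.1] 18.65
tray [-44.2 -93.2  89.9] Fn [ 0.8  0.  -0.6] 18.9
tray [-44.  -93.4  88.8] Fn [-0.9 -0.1  5.9] 19.15
```

```bash
python3 - <<'E'
from h import *
p,Q=here()
a=plan([(p+Rt@[0,0,.13],Q)])
plan([((.575,.22,.2),Rdown(-96.7))],start=a)
E
```

```text
[{"dx": 0.0, "dy": 0.0, "dz": -4.3, "wx": 0.0, "wy": 0.0, "wz": 0.0}, {"dx": 0.0, "dy": 0.0, "dz": -4.4, "wx": 0.0, "wy": 0.0, "wz": 0.0}, {"dx": 0.0, "dy": 0.0, "dz": -4.3, "wx": 0.0, "wy": 0.0, "wz": 0.0}]
[{"dx": 0.3, "dy": -4.7, "dz": 1.5, "wx": -0.3, "wy": -2.4, "wz": 1.1}, {"dx": 0.3, "dy": -4.6, "dz": 1.5, "wx": -0.2, "wy": -2.4, "wz": 1.2}, {"dx": 0.3, "dy": -4.7, "dz": 1.4, "wx": -0.3, "wy": -2.4, "wz": 1.1}, {"dx": 0.2, "dy": -4.7, "dz": 1.4, "wx": -0.3, "wy": -2.4, "wz": 1.2}, {"dx": 0.2, "dy": -4.8, "dz": 1.4, "wx": -0.2, "wy": -2.4, "wz": 1.1}, {"dx": 0.2, "dy": -4.7, "dz": 1.3, "wx": -0.3, "wy": -2.4, "wz": 1.2}, {"dx": 0.1, "dy": -4.7, "dz": 1.3, "wx": -0.2, "wy": -2.4, "wz": 1.1}, {"dx": 0.0, "dy": -4.7, "dz": 1.3, "wx": -0.3, "wy": -2.4, "wz": 1.2}, {"dx": 0.1, "dy": -4.8, "dz": 1.3, "wx": -0.3, "wy": -2.4, "wz": 1.1}, {"dx": 0.0, "dy": -4.7, "dz": 1.2, "wx": -0.2, "wy": -2.4, "wz": 1.2}]
```

```bash
python3 -m inch '[{"dx":0,"dy":0,"dz":-4.3,"wx":0,"wy":0,"wz":0},{"dx":0,"dy":0,"dz":-4.3,"wx":0,"wy":0,"wz":0},{"dx":0,"dy":0,"dz":-4.3,"wx":0,"wy":0,"wz":0}]' 0.65 >/dev/null
python3 -m inch '[{"dx": 0.3, "dy": -4.7, "dz": 1.5, "wx": -0.3, "wy": -2.4, "wz": 1.1}, {"dx": 0.3, "dy": -4.6, "dz": 1.5, "wx": -0.2, "wy": -2.4, "wz": 1.2}, {"dx": 0.3, "dy": -4.7, "dz": 1.4, "wx": -0.3, "wy": -2.4, "wz": 1.1}, {"dx": 0.2, "dy": -4.7, "dz": 1.4, "wx": -0.3, "wy": -2.4, "wz": 1.2}, {"dx": 0.2, "dy": -4.8, "dz": 1.4, "wx": -0.2, "wy": -2.4, "wz": 1.1}, {"dx": 0.2, "dy": -4.7, "dz": 1.3, "wx": -0.3, "wy": -2.4, "wz": 1.2}, {"dx": 0.1, "dy": -4.7, "dz": 1.3, "wx": -0.2, "wy": -2.4, "wz": 1.1}, {"dx": 0.0, "dy": -4.7, "dz": 1.3, "wx": -0.3, "wy": -2.4, "wz": 1.2}, {"dx": 0.1, "dy": -4.8, "dz": 1.3, "wx": -0.3, "wy": -2.4, "wz": 1.1}, {"dx": 0.0, "dy": -4.7, "dz": 1.2, "wx": -0.2, "wy": -2.4, "wz": 1.2}]' >/dev/null
python3 -m inch '[{"dx":0,"dy":0,"dz":0,"wx":0,"wy":0,"wz":0},{"dx":0,"dy":0,"dz":0,"wx":0,"wy":0,"wz":0}]'
python3 - <<'E'
from look import *
c,im=snap('wrist','w8'); print(here()[0], sense()['q'].round(2))
for b in blob(im,RED,.010,c): print(b[0].round(4),b[1],b[2].round(0).tolist(),b[3],b[4])
# dark/grey head: low-saturation darker than bench near expected grip
hsv=cv2.cvtColor(im,cv2.COLOR_RGB2HSV); X0=np.array([.592,.218,.012]); print('proj grip',proj(c,X0),'nose',proj(c,X0+[.0427,-.005,0]))
u,v=proj(c,X0).astype(int)
for r in range(v-60,v+40,8):
    print(r,[tuple(int(t) for t in im[r,x]) for x in range(u-24,u+28,4)])
E
```

```text
t: 21.02
tcp_pos: [0.5758, 0.2195, 0.1984]
tool_rot: [0.998, -0.059, -0.001, -0.0]
force: [0.1, -1.1, -0.3]
finger_gap: 0.65
gripper_force: 0.0
[0.57588844 0.21888834 0.19869362] [0.18 0.65 1.55 0.   0.95 1.87]
[0.5186 0.2491] (18.188034057617188, 123.69686889648438) [[456.0, 254.0], [577.0, 226.0], [581.0, 244.0], [461.0, 272.0]] [252 205] [277 324]
[0.5154 0.2055] (124.15986633300781, 18.843521118164062) [[453.0, 210.0], [454.0, 191.0], [578.0, 201.0], [577.0, 220.0]] [287 204] [321 322]
proj grip [285.23764044 187.6627723 ] nose [285.15038096 136.25603968]
127 [(157, 157, 143), (154, 152, 137), (153, 151, 137), (156, 155, 141), (156, 156, 140), (155, 155, 142), (157, 157, 144), (152, 152, 140), (150, 149, 135), (148, 147, 133), (147, 147, 132), (150, 148, 134), (149, 149, 135)]
135 [(162, 159, 143), (161, 159, 143), (162, 159, 143), (162, 160, 143), (153, 137, 100), (155, 149, 129), (156, 154, 139), (158, 156, 141), (156, 155, 138), (156, 153, 135), (159, 156, 138), (159, 157, 139), (159, 157, 141)]
143 [(161, 157, 139), (158, 155, 137), (107, 107, 97), (107, 110, 107), (92, 94, 9
[... 1589 characters left out ...]
 107, 103), (101, 101, 99), (134, 131, 121), (136, 135, 122), (138, 136, 123)]
207 [(133, 132, 121), (97, 60, 57), (161, 71, 68), (165, 65, 63), (132, 56, 53), (118, 116, 105), (91, 74, 68), (151, 64, 61), (166, 69, 66), (153, 67, 64), (135, 128, 115), (138, 136, 122), (147, 144, 131)]
215 [(137, 135, 125), (128, 56, 53), (167, 70, 66), (166, 69, 65), (132, 62, 59), (142, 138, 126), (96, 92, 83), (136, 55, 53), (168, 67, 65), (166, 65, 63), (128, 61, 58), (138, 135, 120), (150, 145, 130)]
223 [(118, 99, 90), (152, 64, 61), (165, 68, 66), (157, 65, 63), (133, 115, 103), (156, 153, 137), (138, 134, 120), (99, 71, 64), (155, 62, 59), (164, 65, 63), (159, 61, 60), (121, 88, 78), (146, 143, 127)]
```

```bash
python3 - <<'E'
from h import *
c=cam('wrist')
a=onplane(c,281,190,.018); b=onplane(c,278,137,.01); print(a,b,np.linalg.norm((a-b)[:2]))
for z in (.009,): 
    l=onplane(c,266,191,z); r=onplane(c,298,191,z); print(l,r)
m=np.array([.456,.2318]); v=a[:2]-m; print(np.linalg.norm(v),np.degrees(np.arctan2(*v[::-1])), np.degrees(np.arctan2(*(b[:2]-m)[::-1])))
E
```

```text
[0.59174909 0.22104164 0.018     ] [0.63486568 0.21832027 0.01      ] 0.04320239138007853
[0.59052562 0.23453606 0.009     ] [0.58719593 0.20675654 0.009     ]
0.13617472973895733 -4.531322351162269 -4.309794095104186
```

```bash
python3 - <<'E'
from h import *
plan([((.5905,.2205,.12),Rdown(-94.4)),((.5905,.2205,.0775),Rdown(-94.4),.022)])
E
```

```text
[{"dx": 0.7, "dy": -0.2, "dz": 3.9, "wx": 0.0, "wy": 0.0, "wz": -1.2}, {"dx": 0.7, "dy": -0.1, "dz": 4.0, "wx": 0.0, "wy": 0.1, "wz": -1.2}, {"dx": 0.0, "dy": 0.0, "dz": 2.1, "wx": 0.0, "wy": 0.0, "wz": 0.0}, {"dx": 0.0, "dy": 0.0, "dz": 2.1, "wx": 0.0, "wy": 0.0, "wz": 0.0}]
```

```bash
python3 -m inch '[{"dx": 0.7, "dy": -0.2, "dz": 3.9, "wx": 0.0, "wy": 0.0, "wz": -1.2}, {"dx": 0.7, "dy": -0.1, "dz": 4.0, "wx": 0.0, "wy": 0.1, "wz": -1.2}, {"dx": 0.0, "dy": 0.0, "dz": 2.1, "wx": 0.0, "wy": 0.0, "wz": 0.0}, {"dx": 0.0, "dy": 0.0, "dz": 2.1, "wx": 0.0, "wy": 0.0, "wz": 0.0},{"dx":0,"dy":0,"dz":0,"wx":0,"wy":0,"wz":0}]' 0.6 | grep -E "force|pos"
python3 -m inch '[{"dx":0,"dy":0,"dz":0,"wx":0,"wy":0,"wz":0},{"dx":0,"dy":0,"dz":0,"wx":0,"wy":0,"wz":0},{"dx":0,"dy":0,"dz":0,"wx":0,"wy":0,"wz":0},{"dx":0,"dy":0,"dz":0,"wx":0,"wy":0,"wz":0}]' 0.15 80
python3 -m inch '[{"dx":0,"dy":0,"dz":-4,"wx":0,"wy":0,"wz":0},{"dx":0,"dy":0,"dz":-4,"wx":0,"wy":0,"wz":0},{"dx":0,"dy":0,"dz":-4,"wx":0,"wy":0,"wz":0},{"dx":0,"dy":0,"dz":-4,"wx":0,"wy":0,"wz":0},{"dx":0,"dy":0,"dz":-3,"wx":0,"wy":0,"wz":0}]'
python3 - <<'E'
from h import *
plan([(T+Rt@[.040,.103,.16],Rup)])
E
```

```text
tcp_pos: [0.5894, 0.2208, 0.0765]
force: [0.2, -0.2, 0.3]
gripper_force: 0.0
t: 22.2
tcp_pos: [0.591, 0.2215, 0.0792]
tool_rot: [0.999, -0.038, 0.002, -0.001]
force: [-1.2, -0.6, 6.9]
finger_gap: 0.312
gripper_force: 79.4
t: 22.82
tcp_pos: [0.5903, 0.2213, 0.2694]
tool_rot: [0.999, -0.038, 0.001, -0.001]
force: [0.3, 0.0, -2.6]
finger_gap: 0.317
gripper_force: 79.1
[{"dx": 0.6, "dy": 4.5, "dz": -0.6, "wx": 0.3, "wy": 4.0, "wz": -1.6}, {"dx": 0.5, "dy": 4.4, "dz": -0.5, "wx": 0.4, "wy": 3.9, "wz": -1.6}, {"dx": 0.5, "dy": 4.5, "dz": -0.5, "wx": 0.3, "wy": 4.0, "wz": -1.6}, {"dx": 0.3, "dy": 4.5, "dz": -0.6, "wx": 0.3, "wy": 3.9, "wz": -1.6}, {"dx": 0.3, "dy": 4.5, "dz": -0.5, "wx": 0.3, "wy": 4.0, "wz": -1.6}, {"dx": 0.2, "dy": 4.5, "dz": -0.5, "wx": 0.4, "wy": 4.0, "wz": -1.6}]
```

```bash
python3 - <<'E'
from h import *
c=cam('scene'); f=lambda x,y:(x/2.9+262,y/2.9+145)
for (q,y) in (((216,18),.161),((589,230),-.161)):
    X=onplane(c,*f(*q),pt=T+Rt@[0,y+.004,0],n=Rt[:,1]); l=Rt.T@(X-T); print(l.round(3), 'ang',np.arctan2(l[2]-.03,-(l[0]-.057))+.07, np.hypot(l[0]-.057,l[2]-.03))
E
```

```text
[0.137 0.165 0.09 ] ang 2.5705461248231063 0.09998183874225378
[ 0.152 -0.157  0.068] ang 2.8367777985015348 0.10256813486689612
```

```bash
python3 -m inch '[{"dx": 0.7, "dy": 4.5, "dz": -0.6, "wx": 0.3, "wy": 4.0, "wz": -1.6}, {"dx": 0.6, "dy": 4.4, "dz": -0.5, "wx": 0.4, "wy": 3.9, "wz": -1.6}, {"dx": 0.6, "dy": 4.5, "dz": -0.5, "wx": 0.3, "wy": 4.0, "wz": -1.6}, {"dx": 0.4, "dy": 4.5, "dz": -0.6, "wx": 0.3, "wy": 3.9, "wz": -1.6}, {"dx": 0.4, "dy": 4.5, "dz": -0.5, "wx": 0.3, "wy": 4.0, "wz": -1.6}, {"dx": 0.3, "dy": 4.5, "dz": -0.5, "wx": 0.4, "wy": 4.0, "wz": -1.6},{"dx":0,"dy":0,"dz":0,"wx":0,"wy":0,"wz":0},{"dx":0,"dy":0,"dz":0,"wx":0,"wy":0,"wz":0}]' | grep -E "gap|force"
python3 f.py
python3 - <<'E'
from look import *
c,im=snap('wrist','w9'); p,Q=here(); print(R.from_matrix(Rup.T@Q).as_rotvec(degrees=True).round(1),sense()['q'].round(2))
h=.16-.077+.009
hsv=cv2.cvtColor(im,cv2.COLOR_RGB2HSV); m=cv2.inRange(hsv,*RED[0])|cv2.inRange(hsv,*RED[1])
for ct in cv2.findContours(m,cv2.RETR_EXTERNAL,cv2.CHAIN_APPROX_NONE)[0]:
    if cv2.contourArea(ct)>80: q=ct.reshape(-1,2); print('red',q.min(0),q.max(0),face(c,*q.mean(0),h).round(1))
cv2.imwrite('pics/v9.png',cv2.resize(im,(800,600))[:,:,::-1])
g=cv2.cvtColor(im,cv2.COLOR_RGB2GRAY)
u,v=proj(c,T+Rt@[.046,.103,h]); print('grip px',u,v,'nose',proj(c,T+Rt@[.089,.103,h]),'pocket top',proj(c,T+Rt@[.093,.103,0]))
E
```

```text
force: [-0.0, 0.4, -2.1]
finger_gap: 0.317
gripper_force: 79.2
tray [ 44.2 102.4 156.5] Fn [-0.8  0.4 -1.9] 23.82
[ 0.1 -0.2  0. ] [-0.32  0.42  1.71  0.28  0.65  0.97]
red [292 294] [325 350] [15.4 91.2]
red [245 294] [279 350] [ 15.1 114.6]
red [494 252] [542 365] [ 22.6 -16.3]
red [223  21] [259  39] [149.2 119.9]
grip px 284.8772146232353 267.5352856996699 nose [284.59471658 180.47669394] pocket top [284.92649016 152.3471565 ]
```

View pics/v9.png

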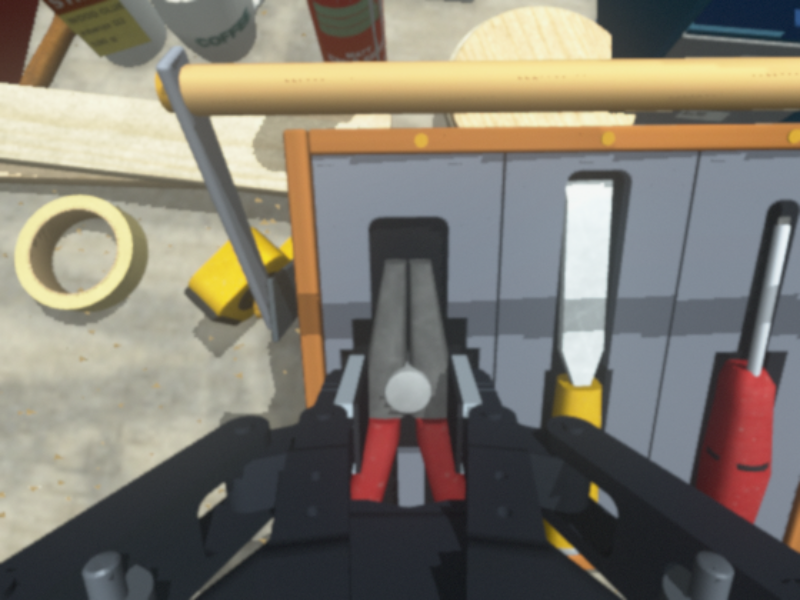

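The pliers are held straight, with the pivot at (286,272) and the nose at (286,181) in native pixels. The pocket top is at row 152, the rib is near (288,329), and the chisel and screwdriver both lie in their pockets.

```bash
python3 - <<'E'
from h import *
c=cam('wrist'); k=.7
h=.1565-.078+.009
for n,q,hh in (('pockL',(369,225),0),('pockR',(448,225),0),('pockR2',(448,300),0),('ptop',(408,217),0),('ribL',(398,490),0),('ribR',(424,490),0),('seam',(505,152),0),('seam2',(497,330),0),('rail',(313,155),0),('rail',(322,330),0),('nose',(408,258),h),('pivot',(408,388),h+.009),('pivot9',(408,388),h),('gap',(409,330),h+.009),('redL',(352,498),h),('redR',(466,498),h)):
    print(n,q,face(c,q[0]*k,q[1]*k,hh).round(1))
E
```

```text
pockL (369, 225) [ 89.5 123.5]
pockR (448, 225) [89.5 82.6]
pockR2 (448, 300) [49.1 81.6]
ptop (408, 217) [ 93.6 103.3]
ribL (398, 490) [-73.9 109.7]
ribR (424, 490) [-73.9  93.5]
seam (505, 152) [125.2  55.3]
seam2 (497, 330) [31.7 54. ]
rail (313, 155) [123.9 150.3]
rail (322, 330) [ 31.8 151. ]
nose (408, 258) [ 88.3 103.3]
pivot (408, 388) [ 46.4 103.3]
pivot9 (408, 388) [ 41.7 103.3]
gap (409, 330) [ 66.8 103. ]
redL (352, 498) [ -5.  124.9]
redR (466, 498) [-5.  81.1]
```

```bash
python3 -m inch '[{"dx":0.1,"dy":0.1,"dz":3,"wx":0,"wy":0,"wz":-0.4},{"dx":0,"dy":0,"dz":3,"wx":0,"wy":0,"wz":0},{"dx":0,"dy":0,"dz":1,"wx":0,"wy":0,"wz":0},{"dx":0,"dy":0,"dz":0.5,"wx":0,"wy":0,"wz":0},{"dx":0,"dy":0,"dz":0.3,"wx":0,"wy":0,"wz":0},{"dx":0,"dy":0,"dz":0,"wx":0,"wy":0,"wz":0}]' >/dev/null; python3 f.py
python3 -m inch '[{"dx":0,"dy":0,"dz":0.3,"wx":0,"wy":0,"wz":0},{"dx":0,"dy":0,"dz":0,"wx":0,"wy":0,"wz":0}]' >/dev/null; python3 f.py
python3 -m inch '[{"dx":0,"dy":0,"dz":0.2,"wx":0,"wy":0,"wz":0},{"dx":0,"dy":0,"dz":0,"wx":0,"wy":0,"wz":0}]' >/dev/null; python3 f.py
python3 -m inch '[{"dx":0,"dy":0,"dz":0.2,"wx":0,"wy":0,"wz":0},{"dx":0,"dy":0,"dz":0,"wx":0,"wy":0,"wz":0}]' >/dev/null; python3 f.py
```

```text
tray [ 46.3 101.2  79.2] Fn [-0.7  0.4 -3. ] 24.62
tray [ 46.  101.   75.8] Fn [-0.9 -0.  -2. ] 24.88
tray [ 46.1 101.   73.7] Fn [-0.9 -0.9 -1.7] 25.12
tray [ 46.2 101.   72.7] Fn [-2.1  0.7  5.1] 25.38
```

```bash
python3 -m inch '[{"dx":0,"dy":0,"dz":0.1,"wx":0,"wy":0,"wz":0},{"dx":0,"dy":0,"dz":0,"wx":0,"wy":0,"wz":0}]' >/dev/null; python3 f.py
python3 -m inch '[{"dx":0,"dy":0,"dz":0,"wx":0,"wy":0,"wz":0},{"dx":0,"dy":0,"dz":0,"wx":0,"wy":0,"wz":0},{"dx":0,"dy":0,"dz":-0.5,"wx":0,"wy":0,"wz":0},{"dx":0,"dy":0,"dz":-3,"wx":0,"wy":0,"wz":0},{"dx":0,"dy":0,"dz":-4.2,"wx":0,"wy":0,"wz":0},{"dx":0,"dy":0,"dz":-4.5,"wx":0,"wy":0,"wz":0},{"dx":0,"dy":0,"dz":0,"wx":0,"wy":0,"wz":0}]' 0.5 >/dev/null; python3 f.py
python3 - <<'E'
from look import *
c,im=snap('wrist','w10'); c2,im2=snap('scene','s10'); snap('side','d10')
for n,c,i in(('wrist',c,im),('scene',c2,im2)):
    hsv=cv2.cvtColor(i,cv2.COLOR_RGB2HSV); m=cv2.inRange(hsv,*RED[0])|cv2.inRange(hsv,*RED[1])
    for ct in cv2.findContours(m,cv2.RETR_EXTERNAL,cv2.CHAIN_APPROX_NONE)[0]:
        if cv2.contourArea(ct)<60: continue
        X=np.array([face(c,*q[0],.004) for q in ct])
        if -130<X.mean(0)[0]<60 and -150<X.mean(0)[1]<150: print(n,X.min(0).round(1),X.max(0).round(1))
c=cam('wrist'); g=cv2.cvtColor(im,cv2.COLOR_RGB2GRAY)
u0,v0=proj(c,T+Rt@[.092,.102,0]); 
for s in range(98,36,-3):
    u,v=proj(c,T+Rt@[s/1000,.102,.004]).round().astype(int); print(s,v,g[v,u-6:u+7:3], end=' | ')
E
```

```text
tray [ 46.2 101.   72.6] Fn [-2.5 -0.1 12.6] 25.62
tray [ 48.3 100.6 196.1] Fn [-0.3  0.4 -0.2] 26.5
wrist [ -86.4 -113.1] [ 14.7 -78.3]
wrist [-89.6  66.4] [32.3 97.7]
wrist [-91.  104.1] [ 32.2 134.2]
scene [ -93.2 -110. ] [  7.5 -79.9]
scene [-83.1  65.5] [ 33.8 132.3]
98 145 [141 142 141 141 140] | 95 148 [139 140 140 139 140] | 92 152 [140 140 139 140 139] | 89 156 [51 50 51 51 51] | 86 159 [61 60 59 62 62] | 83 163 [112 101  79 109 113] | 80 166 [114  98  80 111 116] | 77 170 [112 101  76 113 121] | 74 173 [109 100  76 115 118] | 71 177 [111 101  71 109 115] | 68 180 [113 103  69 111 119] | 65 184 [116 100  72 112 115] | 62 187 [118  99  68 107 111] | 59 190 [119  99  67 108 111] | 56 194 [112  93  62  94  98] | 53 197 [88 72 60 77 82] | 50 201 [78 88 92 81 84] | 47 204 [124 143 142 134  94] | 44 207 [137 139 137 137 128] | 41 210 [134 133 133 135 129] | 38 214 [134 134 139 143 122] |
```

```bash
python3 - <<'E'
from h import *
p,Q=here()
plan([(T+Rt@[-.05,.123,.10],Q),(T+Rt@[-.05,.123,.086],Q)])
E
```

```text
[{"dx": -3.2, "dy": -0.7, "dz": 3.1, "wx": 0.0, "wy": 0.0, "wz": 0.0}, {"dx": -3.2, "dy": -0.8, "dz": 3.1, "wx": 0.0, "wy": 0.0, "wz": 0.0}, {"dx": -3.1, "dy": -0.7, "dz": 3.0, "wx": 0.0, "wy": 0.0, "wz": 0.0}, {"dx": 0.0, "dy": 0.0, "dz": 1.4, "wx": 0.0, "wy": 0.0, "wz": 0.0}]
```

```bash
python3 -m inch '[{"dx":-3.2,"dy":-0.7,"dz":3.1,"wx":0,"wy":0,"wz":0},{"dx":-3.2,"dy":-0.8,"dz":3.1,"wx":0,"wy":0,"wz":0},{"dx":-3.1,"dy":-0.7,"dz":3,"wx":0,"wy":0,"wz":0},{"dx":0,"dy":0,"dz":1,"wx":0,"wy":0,"wz":0},{"dx":0,"dy":0,"dz":0.3,"wx":0,"wy":0,"wz":0},{"dx":0,"dy":0,"dz":0,"wx":0,"wy":0,"wz":0}]' 0 >/dev/null; python3 f.py
python3 -m inch '[{"dx":0,"dy":0,"dz":0.2,"wx":0,"wy":0,"wz":0},{"dx":0,"dy":0,"dz":0,"wx":0,"wy":0,"wz":0}]' >/dev/null; python3 f.py
python3 -m inch '[{"dx":0,"dy":0,"dz":0.2,"wx":0,"wy":0,"wz":0},{"dx":0,"dy":0,"dz":0,"wx":0,"wy":0,"wz":0}]' >/dev/null; python3 f.py
python3 -m inch '[{"dx":0,"dy":0,"dz":0.2,"wx":0,"wy":0,"wz":0},{"dx":0,"dy":0,"dz":0,"wx":0,"wy":0,"wz":0}]' >/dev/null; python3 f.py
```

```text
tray [-47.1 121.7  88. ] Fn [ 0.7 -0.3  0.5] 27.4
tray [-48.4 122.3  86.3] Fn [0.1 0.1 0.2] 27.65
tray [-49.1 122.5  83.9] Fn [-0.6 -0.2  1. ] 27.9
tray [-49.2 122.7  83.5] Fn [-2.6  0.7 16. ] 28.15
```

```bash
python3 -m inch '[{"dx":0,"dy":0,"dz":-4,"wx":0,"wy":0,"wz":0},{"dx":0,"dy":0,"dz":-5,"wx":0,"wy":0,"wz":0},{"dx":0,"dy":0,"dz":-5,"wx":0,"wy":0,"wz":0},{"dx":2,"dy":0,"dz":0,"wx":0,"wy":0,"wz":0},{"dx":0,"dy":0,"dz":0,"wx":0,"wy":0,"wz":0}]' >/dev/null; python3 f.py
cat > cls.py <<'E'
from h import *
def ch(px):
    r,g,b=[int(t) for t in px]
    if r>1.5*g and r>70: return 'R'
    if max(r,g,b)<75: return '.'
    if r>1.15*b: return 'o'
    return 'g'
def scan(c,im,ys,ss,h=0):
    for s in ss:
        o=''
        for y in ys:
            u,v=proj(c,T+Rt@[s/1000,y/1000,h]).round().astype(int)
            o+=ch(im[v,u]) if 0<=u<560 and 0<=v<420 else ' '
        print(f'{s:5d}',o)
E
python3 - <<'E'
from cls import *
c,im=snap('wrist','w11')
print('y 150..50 step2'); scan(c,im,range(150,49,-2),range(100,-136,-6))
c,im=snap('scene','s11'); print('scene'); scan(c,im,range(150,49,-2),range(-50,-136,-4))
E
```

```text
tray [-27.5 122.2 222.7] Fn [ 0.5 -0.2  0.7] 28.77
y 150..50 step2
  100 ogggggggggggggggggggggggggggggggggggggggggggggggggg
   94 ggggggggggggggggggggggggggggggggggggggggggggggggggg
   88 gggggggggggggg.......gggggggg.....ggggggggggggggggg
   82 gggggggggggggg......gggggggggg....ggggggggggggggggg
   76 gggggggggggggg......gggggggggg....ggggggggggggggggg
   70 oggggggggggggg.....gggggg.ggggg....gggggggggggggggg
   64 oggggggggggggg.....gggggg.gggggg..ggggggggggggggggg
   58 oggggggggggggg.....ggggg..gggggg..ggggggggggggggggg
   52 gggggggggggggg....gggggggggggggg...gggggggggggggggg
   46 gggggggggggggg....gggggggggggggg...gggggggggggggggg
   40 gggggggggggggg....gggggggggggggg...gggggggggggggggg
   34 ogggggggg.........oooooo...RRRRRR.......ggggggggggg
   28 ogggggggg........RRRRRRR...RRRRRRR......ggggggggggg
   22 ogggggggg.......RRRRRRR....RRRRRRR......ggggggggggg
   16 ogggg..........RRRRRRRR.....RRRRRRR.........ggggggg
   10 ogggg.........RRRRRRRR......RRRRRRRR........ggggggg
    4 ggggg........RRRRRRRRR.......RRRRRRRR.......ggggggg
   -2 ogggg........RRRRRRRR.........RRRRRRRR...
[... 1868 characters left out ...]
gggg
  -90 ogggggg.g.....ggg.g.gggggggggggg.g.......g.gggggggg
  -94 ogggggggggggggggggggggggggggggggggggggggggggggggggg
  -98 ogggggggggggggggggggggggggggggggggggggggggggggggggg
 -102 ogggggggggggggggggggggggggggggggggggggggggggggggggg
 -106 ogggggggggggggggggggggggggggggggggggggggggggggggggg
 -110 ogggggggggggggggggggggggggggggggggggggggggggggggggg
 -114 ggggggggggggggggggggggggggggggggggggggggggggggggggg
 -118 ogggggggggggggggggggggggggggggggggggggggggggggggggg
 -122 ooogooooooooogooooooooooooooooooooooooooogooooooooo
 -126 ooooooooooooooooooooooooooooooooooooooooooooooooooo
 -130 ooooooooooooooooooooooooooooooooooooooooooooooooooo
 -134 ooooooooooooooooooooooooooooooooooooooooooooooooooo
```

Scene scan: black pocket floor is visible between the handle ends and the lower edge, and round both handles, so the pliers are down. Next is the keeper: closed fingers go in behind the rod and draw it over.

```bash
python3 - <<'E'
from h import *
Rz=R.from_euler('z',YAW).as_matrix(); P=lambda u,y,z: T*[1,1,0]+Rz@[u,y,0]+[0,0,z]
# seen rod centre again in scene, at y=-30 plane of tray: yellow/wood pixel check by projection
V=Rdown(-84.6)
print(P(.125,-.03,.335),here()[0])
a=plan([(P(-.02,.03,.42),V),(P(.125,-.03,.42),V),(P(.125,-.03,.337),V,.03)],deg=9)
a=plan([(P(.095,-.03,.337),V,.015),(P(-.015,-.03,.337),V,.0185)],start=a)
E
```

```text
[ 0.77226849 -0.16610332  0.335     ] [ 0.51655987 -0.0366674   0.32996448]
[{"dx": 3.1, "dy": 2.3, "dz": -1.1, "wx": 0.0, "wy": -6.0, "wz": 0.1}, {"dx": 3.0, "dy": 2.4, "dz": -1.4, "wx": 0.0, "wy": -5.9, "wz": 0.1}, {"dx": 2.9, "dy": 2.3, "dz": -1.7, "wx": 0.0, "wy": -6.0, "wz": 0.1}, {"dx": 2.6, "dy": 2.3, "dz": -2.0, "wx": 0.0, "wy": -5.9, "wz": 0.1}, {"dx": 3.6, "dy": 1.5, "dz": 0.0, "wx": 0.0, "wy": 0.0, "wz": 0.0}, {"dx": 3.7, "dy": 1.5, "dz": 0.0, "wx": 0.0, "wy": 0.0, "wz": 0.0}, {"dx": 3.6, "dy": 1.5, "dz": 0.0, "wx": 0.0, "wy": 0.0, "wz": 0.0}, {"dx": 3.6, "dy": 1.5, "dz": 0.0, "wx": 0.0, "wy": 0.0, "wz": 0.0}, {"dx": 0.0, "dy": 0.0, "dz": 2.8, "wx": 0.0, "wy": 0.0, "wz": 0.0}, {"dx": 0.0, "dy": 0.0, "dz": 2.8, "wx": 0.0, "wy": 0.0, "wz": 0.0}]
[{"dx": 0.0, "dy": 0.0, "dz": 2.7, "wx": 0.0, "wy": 0.0, "wz": 0.0}]
[{"dx": -1.5, "dy": 0.0, "dz": 0.0, "wx": 0.0, "wy": 0.0, "wz": 0.0}, {"dx": -1.5, "dy": 0.0, "dz": 0.0, "wx": 0.0, "wy": 0.0, "wz": 0.0}, {"dx": -1.8, "dy": 0.0, "dz": 0.0, "wx": 0.0, "wy": 0.0, "wz": 0.0}, {"dx": -1.9, "dy": 0.0, "dz": 0.0, "wx": 0.0, "wy": 0.0, "wz": 0.0}, {"dx": -1.8, "dy": 0.0, "dz": 0.0, "wx": 0.0, "wy": 0.0, "wz": 0.0}, {"dx": -1.8, "dy": 0.0, "dz": 0.0, "wx": 0.0, "wy": 0.0, "wz": 0.0}, {"dx": -1.9, "dy": 0.0, "dz": 0.0, "wx": 0.0, "wy": 0.0, "wz": 0.0}, {"dx": -1.8, "dy": 0.0, "dz": 0.0, "wx": 0.0, "wy": 0.0, "wz": 0.0}]
```

```bash
python3 -m inch '[{"dx": 3.1, "dy": 2.3, "dz": -1.1, "wx": 0.0, "wy": -6.0, "wz": 0.1}, {"dx": 3.0, "dy": 2.4, "dz": -1.4, "wx": 0.0, "wy": -5.9, "wz": 0.1}, {"dx": 2.9, "dy": 2.3, "dz": -1.7, "wx": 0.0, "wy": -6.0, "wz": 0.1}, {"dx": 2.6, "dy": 2.3, "dz": -2.0, "wx": 0.0, "wy": -5.9, "wz": 0.1}, {"dx": 3.6, "dy": 1.5, "dz": 0.0, "wx": 0.0, "wy": 0.0, "wz": 0.0}, {"dx": 3.7, "dy": 1.5, "dz": 0.0, "wx": 0.0, "wy": 0.0, "wz": 0.0}, {"dx": 3.6, "dy": 1.5, "dz": 0.0, "wx": 0.0, "wy": 0.0, "wz": 0.0}, {"dx": 3.6, "dy": 1.5, "dz": 0.0, "wx": 0.0, "wy": 0.0, "wz": 0.0},{"dx":0,"dy":0,"dz":0,"wx":0,"wy":0,"wz":0},{"dx":0,"dy":0,"dz":0,"wx":0,"wy":0,"wz":0}]' 0
python3 -m inch '[{"dx":0,"dy":0,"dz":2.8,"wx":0,"wy":0,"wz":0},{"dx":0,"dy":0,"dz":2.8,"wx":0,"wy":0,"wz":0},{"dx":0,"dy":0,"dz":2.7,"wx":0,"wy":0,"wz":0},{"dx":0,"dy":0,"dz":0,"wx":0,"wy":0,"wz":0}]'
```

```text
t: 30.12
tcp_pos: [0.7719, -0.1659, 0.4193]
tool_rot: [0.999, 0.047, -0.001, -0.001]
force: [-0.6, -0.1, 1.1]
finger_gap: 0.004
gripper_force: 0.0
t: 30.62
tcp_pos: [0.7706, -0.1653, 0.3359]
tool_rot: [0.999, 0.047, -0.002, -0.001]
force: [0.2, -0.0, 1.0]
finger_gap: -0.003
gripper_force: 0.0
```

```bash
python3 -m inch '[{"dx":-1.5,"dy":0,"dz":0,"wx":0,"wy":0,"wz":0},{"dx":-1.5,"dy":0,"dz":0,"wx":0,"wy":0,"wz":0},{"dx":-1.5,"dy":0,"dz":0,"wx":0,"wy":0,"wz":0},{"dx":-1.5,"dy":0,"dz":0,"wx":0,"wy":0,"wz":0}]'
python3 - <<'E'
from h import *
# rod centre in the scene picture: wood-coloured blob along the projected arc at y=-80..-120 (away from the gripper)
c,im=snap('scene','s12')
for a in np.arange(2.6,0.9,-.1):
    o=[]
    for y in (.12,.08,-.11):
        X=T+Rt@[.057-.1*np.cos(a-.07),y,.03+.1*np.sin(a-.07)]; u,v=proj(c,X).round().astype(int); o.append(tuple(int(t) for t in im[v,u]))
    print(round(a,1),o)
E
```

```text
t: 31.12
tcp_pos: [0.7133, -0.1718, 0.3421]
tool_rot: [0.999, 0.047, 0.004, 0.001]
force: [1.7, -0.1, 0.7]
finger_gap: 0.002
gripper_force: 0.5
2.6 [(159, 159, 155), (184, 185, 181), (173, 168, 157)]
2.5 [(186, 184, 178), (176, 178, 174), (158, 157, 152)]
2.4 [(148, 147, 141), (166, 166, 163), (165, 165, 162)]
2.3 [(165, 161, 153), (161, 162, 157), (174, 166, 155)]
2.2 [(237, 216, 167), (240, 221, 172), (235, 213, 163)]
2.1 [(164, 139, 107), (181, 153, 119), (152, 129, 100)]
2.0 [(140, 132, 90), (93, 104, 102), (239, 226, 198)]
1.9 [(145, 145, 140), (198, 141, 102), (199, 142, 102)]
1.8 [(140, 140, 135), (191, 137, 98), (116, 115, 120)]
1.7 [(197, 188, 175), (190, 136, 97), (150, 153, 163)]
1.6 [(218, 211, 193), (192, 137, 98), (150, 153, 163)]
1.5 [(125, 128, 134), (193, 138, 100), (152, 155, 163)]
1.4 [(153, 149, 142), (193, 137, 99), (152, 154, 164)]
1.3 [(235, 227, 209), (197, 140, 100), (151, 154, 164)]
1.2 [(114, 107, 95), (196, 140, 101), (151, 154, 163)]
1.1 [(112, 108, 100), (142, 121, 112), (151, 155, 163)]
1.0 [(124, 119, 114), (149, 146, 151), (152, 155, 165)]
```

Rod found at about 2.15 rad and following the fingers. I'll carry on.

```bash
python3 -m inch '[{"dx":-1.6,"dy":0,"dz":0,"wx":0,"wy":0,"wz":0},{"dx":-1.6,"dy":0,"dz":0,"wx":0,"wy":0,"wz":0},{"dx":-1.6,"dy":0,"dz":0,"wx":0,"wy":0,"wz":0},{"dx":-1.6,"dy":0,"dz":0.3,"wx":0,"wy":0,"wz":0},{"dx":-1.6,"dy":0,"dz":0.3,"wx":0,"wy":0,"wz":0},{"dx":0,"dy":0,"dz":0,"wx":0,"wy":0,"wz":0}]'
cat > rod.py <<'E'
from h import *
import sys
c,im=snap('scene',sys.argv[1])
for y in (.12,.06,-.11):
    o=[]
    for a in np.arange(2.6,-.11,-.05):
        X=T+Rt@[.057-.1*np.cos(a-.07),y,.03+.1*np.sin(a-.07)]; u,v=proj(c,X).round().astype(int); r,g,b=[int(t) for t in im[v,u]]
        if r>190 and 1.05*g<r<1.25*g and g>1.18*b: o.append(round(float(a),2))
    print(y,o)
E
python3 rod.py s13
```

```text
t: 31.92
tcp_pos: [0.6328, -0.1792, 0.3339]
tool_rot: [0.999, 0.047, 0.001, 0.001]
force: [-0.2, 0.5, 0.4]
finger_gap: 0.002
gripper_force: 0.0
0.12 [1.1, 1.05, 0.9, 0.85, 0.8, 0.75]
0.06 [1.1]
-0.11 [1.95, 1.1]
```

```bash
python3 -m inch '[{"dx":0.5,"dy":0,"dz":-4,"wx":0,"wy":0,"wz":0},{"dx":0,"dy":0,"dz":-4,"wx":0,"wy":0,"wz":0},{"dx":0,"dy":0,"dz":0,"wx":0,"wy":0,"wz":0},{"dx":0,"dy":0,"dz":0,"wx":0,"wy":0,"wz":0},{"dx":0,"dy":0,"dz":0,"wx":0,"wy":0,"wz":0},{"dx":0,"dy":0,"dz":0,"wx":0,"wy":0,"wz":0},{"dx":0,"dy":0,"dz":0,"wx":0,"wy":0,"wz":0},{"dx":0,"dy":0,"dz":0,"wx":0,"wy":0,"wz":0}]' | grep -E "t:|force"
python3 rod.py s14
python3 -m inch '[{"dx":0,"dy":0,"dz":0,"wx":0,"wy":0,"wz":0},{"dx":0,"dy":0,"dz":0,"wx":0,"wy":0,"wz":0},{"dx":0,"dy":0,"dz":0,"wx":0,"wy":0,"wz":0},{"dx":0,"dy":0,"dz":0,"wx":0,"wy":0,"wz":0},{"dx":0,"dy":0,"dz":0,"wx":0,"wy":0,"wz":0},{"dx":0,"dy":0,"dz":0,"wx":0,"wy":0,"wz":0},{"dx":0,"dy":0,"dz":0,"wx":0,"wy":0,"wz":0},{"dx":0,"dy":0,"dz":0,"wx":0,"wy":0,"wz":0}]' | grep t:
python3 rod.py s15
```

```text
t: 32.98
tool_rot: [0.999, 0.047, 0.001, 0.0]
force: [-0.1, -0.5, 0.9]
gripper_force: 0.0
0.12 [0.75, 0.25, 0.2, 0.15, 0.1, 0.05]
0.06 [0.2, 0.15, 0.1, 0.05, 0.0]
-0.11 [1.95, 0.3, 0.25, 0.2, 0.15, 0.1]
t: 34.02
tool_rot: [0.999, 0.047, 0.001, 0.0]
0.12 [0.75, 0.25, 0.2, 0.15, 0.1, 0.05]
0.06 [0.2, 0.15, 0.1, 0.05, 0.0]
-0.11 [2.05, 1.95, 0.3, 0.25, 0.2, 0.15, 0.1]
```

```bash
python3 - <<'E'
from h import *
for n in('scene','side'):
    c,im=snap(n,n+'16')
    # rod centre pixel along s at y=+50 and -50, in the plane h=.03
    for y in (.05,-.05):
        ss=[]
        for s in range(-80,0):
            u,v=proj(c,T+Rt@[s/1000,y,.03]).round().astype(int); r,g,b=[int(t) for t in im[v,u]]
            if r>150 and 1.03*g<r<1.3*g and g>1.12*b: ss.append(s)
        print(n,y,ss and (min(ss),max(ss),len(ss)))
    for h in(.023,.03): print(n,[ (proj(c,T+Rt@[-.044,.05,h+.01])-proj(c,T+Rt@[-.044,.05,h])).round(1), (proj(c,T+Rt@[-.034,.05,h])-proj(c,T+Rt@[-.044,.05,h])).round(1)])
plan([(T+Rt@[-.044,.045,.16],Rup),(T+Rt@[-.044,.045,.114],Rup)])
E
```

```text
scene 0.05 (-46, -35, 12)
scene -0.05 (-45, -35, 11)
scene [array([-1. , -2.1]), array([ 3.1, -3.3])]
scene [array([-1. , -2.1]), array([ 3.1, -3.3])]
side 0.05 (-47, -38, 10)
side -0.05 (-47, -35, 13)
side [array([-1.2, -2.4]), array([ 3.1, -2.9])]
side [array([-1.2, -2.4]), array([ 3.1, -2.9])]
[{"dx": -2.4, "dy": -1.9, "dz": 3.6, "wx": 0.0, "wy": 6.0, "wz": 0.0}, {"dx": -2.8, "dy": -1.9, "dz": 3.3, "wx": 0.0, "wy": 5.9, "wz": 0.0}, {"dx": -3.1, "dy": -1.8, "dz": 3.1, "wx": 0.0, "wy": 6.0, "wz": 0.0}, {"dx": -3.3, "dy": -1.9, "dz": 2.7, "wx": 0.1, "wy": 6.0, "wz": 0.0}, {"dx": 0.0, "dy": 0.0, "dz": 4.5, "wx": 0.0, "wy": 0.0, "wz": 0.0}]
```

```bash
python3 -m inch '[{"dx": -2.4, "dy": -1.9, "dz": 3.6, "wx": 0.0, "wy": 6.0, "wz": 0.0}, {"dx": -2.8, "dy": -1.9, "dz": 3.3, "wx": 0.0, "wy": 5.9, "wz": 0.0}, {"dx": -3.1, "dy": -1.8, "dz": 3.1, "wx": 0.0, "wy": 6.0, "wz": 0.0}, {"dx": -3.3, "dy": -1.9, "dz": 2.7, "wx": 0.1, "wy": 6.0, "wz": 0.0}, {"dx": 0.0, "dy": 0.0, "dz": 4.3, "wx": 0.0, "wy": 0.0, "wz": 0.0},{"dx":0,"dy":0,"dz":0,"wx":0,"wy":0,"wz":0}]' >/dev/null; python3 f.py
python3 -m inch '[{"dx":0,"dy":0,"dz":0.4,"wx":0,"wy":0,"wz":0},{"dx":0,"dy":0,"dz":0,"wx":0,"wy":0,"wz":0}]' >/dev/null; python3 f.py
python3 -m inch '[{"dx":0,"dy":0,"dz":0.3,"wx":0,"wy":0,"wz":0},{"dx":0,"dy":0,"dz":0,"wx":0,"wy":0,"wz":0}]' >/dev/null; python3 f.py
python3 -m inch '[{"dx":0,"dy":0,"dz":0.2,"wx":0,"wy":0,"wz":0},{"dx":0,"dy":0,"dz":0,"wx":0,"wy":0,"wz":0}]' >/dev/null; python3 f.py
```

```text
tray [-45.1  45.5 114.6] Fn [ 1.2 -0.4 -0.3] 34.92
tray [-41.9  44.2 113.6] Fn [ 0.   0.1 -0.1] 35.17
tray [-43.2  44.9 109.9] Fn [ 0.4 -0.3  0.4] 35.42
tray [-43.3  44.9 108.6] Fn [-1.2 -0.6 10.6] 35.67
```

```bash
python3 -m inch '[{"dx":0,"dy":0,"dz":0.2,"wx":0,"wy":0,"wz":0},{"dx":0,"dy":0,"dz":0,"wx":0,"wy":0,"wz":0}]' >/dev/null; python3 f.py
python3 -m inch '[{"dx":0,"dy":0,"dz":-2,"wx":0,"wy":0,"wz":0},{"dx":0,"dy":0,"dz":-5,"wx":0,"wy":0,"wz":0},{"dx":0,"dy":0,"dz":-5,"wx":0,"wy":0,"wz":0},{"dx":0,"dy":0,"dz":-3,"wx":0,"wy":0,"wz":0},{"dx":0,"dy":0,"dz":0,"wx":0,"wy":0,"wz":0},{"dx":0,"dy":0,"dz":0,"wx":0,"wy":0,"wz":0},{"dx":0,"dy":0,"dz":0,"wx":0,"wy":0,"wz":0},{"dx":0,"dy":0,"dz":0,"wx":0,"wy":0,"wz":0}]' >/dev/null; python3 f.py
python3 rod.py s17
python3 - <<'E'
from cls import *
c,im=snap('scene','s18'); scan(c,im,range(150,-150,-5),range(120,-130,-10))
E
```

```text
tray [-43.3  44.9 108.3] Fn [-3.  -0.1 25.3] 35.92
tray [-44.2  45.1 254.4] Fn [ 0.1  0.1 -0. ] 36.92
0.12 [0.25, 0.2, 0.15, 0.1]
0.06 [0.2, 0.15, 0.1, 0.05, 0.0]
-0.11 [2.05, 1.95, 0.3, 0.25, 0.2, 0.15, 0.1]
  120 ggggggggggggggggggggggggggggggggggggggggggggggggggggggggggoo
  110 oggggggggggggggggggggggggg.ggggg.gggggggggggggggggggggggggoo
  100 oggggggggggggggggggggggggggggggggggggggggggggggg..ggggggggoo
   90 ggggggg.ggg...ggggggggggggggggggggggggggggggggggg.ggggggggoo
   80 gggggggggggg..ggggggggggggggggggggggggggggggggggg.gggggggggg
   70 gggggggggggg..ggggggggggggggggggggggggggggggggggg.ggggggggog
   60 ggggggggggggg.ggggggggggggggggggggggggggggggggggg.gggggggggg
   50 .gggggggggggg.ggggggggggggggggggggggggggggggggggg.ggggggggoo
   40 ggggggggggoog.ggggggggggggggggggggggggggggggggggg.ggggggggog
   30 gggg..RRRRRRR...ggggggggggggggggggggggggggggggggggggggggggoo
   20 ggg..RRRR.RRRR....ggggggggggggggggggggggggggggggg.ggggggggog
   10 ggg..RRRR..RRRR...ggggggggggggg.ggggggggggggg..RgR..ggggggog
    0 ggg.RRRR...RRRR...ggggggggoooooo.gggggggggggggRRRRR..gggggog
  -10 oggRRRRR....RRRR..ggggggggoooooo.gggggggggggg.RRRRRR.ggggggo
  -20 oggRRRR......RRRR.ggggggggoooooo.gggggggggggggRRRRRR.gggggog
  -30 oooooooooooooooooooooooooooooooooooooooooooooooooooooooooooo
  -40 ooooooooooooooooooooooooooooooooooooooooooooooooooooooooooog
  -50 oggRRRR.gggg.RRRR.ggggggggoooooooggggggggggggRRRRRRR.gggggoo
  -60 gggRRRR..ggg.RRRRRggggggggooooooogggggggggggggRRRRRR.gggggoo
  -70 ogoRRRR..ggg.RRRRRggggggggooooooogggggggggggggRRRRRRRgggggoo
  -80 ogoRRRR..ggg.RRRRRggggggggooooooogggggggggggg.RRRRRRRgggggoo
  -90 oggg..g.gggg.g...gggggggggooooooogggggggggggg.RRRRRR.gggggoo
 -100 ogggggggggggggggggggggggggooooooo.ggggggggggggggggggggggggoo
 -110 oggggggggggggggggggggggggg.......gggggggggggggggggggggggggoo
 -120 ogggggogggogggoggoggooggogoogoooogooogoogoggoooooooooooooooo
```

The rod is hard against its stop: 25 N moved it no further. All three tools lie in their pockets and the arm is clear, so I'm handing in.

```bash
python3 -c "
from station import workorder
print(workorder.sign_off())"
```

```text
the job is handed in; nothing more can be done
None
```

The chisel, short screwdriver and pliers are each down in their own cut-outs, handles towards the low end, and the keeper rod is shut across them; I handed the job in at about 37 s of the 72 s limit, with the arm clear.

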